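# Charge the chocolate chopper's feed hopper

## Robot

A 6-joint arm with a two-finger parallel gripper is mounted at the origin on the work surface. World frame = base frame: x ahead of the robot, y to its left, z up, the work surface at z = 0. Lengths are in m, angles in rad, forces in N, time in s.
With the tool pointing down it reaches from about 0.275 to 0.85 m from the base axis. Payload 5.2 kg.
Tool frame: the origin (TCP) lies at the very end of the fingers, on their centre line; the grasp point (between the pads) lies 19 mm behind it; z points along the fingers, y is the direction in which the jaws open and shut (so a half turn about z gives the same grasp; the last joint's range is limited). The gripper opens to 85 mm and grips with 20 to 120 N. Pads are 22 mm wide; open, the fingers measure 114 mm over their backs; the gripper's body (76 mm by 85 mm) begins 54 mm behind the grasp point. The pads swing forward as they close: fully open they stand 13 mm farther back than shut.
Start: joints at [1.066, 0.259, 1.535, -0, 1.348, -0.203], TCP at [0.163, 0.525, 0.231] pointing down, gripper open.
Joint ranges: [-3.14, 3.14], [-0.91, 2.08], [0.19, 2.58], [-1.22, 4.36], [0.22, 2.71], [-3.12, 3.12]. Speed limits (rad/s): [2.57, 2.57, 3.14, 3.14, 3.14, 3.14].

## Interface

Orientations are given as a unit quaternion [w, x, y, z].
In Python, from station import state, eyes, job_done gives the robot as it stands.
- The arm moves only by the tool jog_arm, never from a script. Its argument "plan" is a list that holds one entry, the list of rows, each a list of 7 numbers: the shift along the tool's x, y, z in m, then the turn, a rotation vector about the tool's x, y, z in rad, then the finger opening in m, from 0 to 0.0854. In form: [[[tx, ty, tz, ax, ay, az, hand], ...]]. A call has 1 to 20 rows; each row shifts and turns the pose as measured when the row begins, along the tool's axes as they then stand; what a row does not reach is not made up. A row lasts 1/12 s, in which the tool goes at most 41.7 mm and 7.16 degrees, less where a joint would pass 70% of its speed; a pose out of reach is approached as far as the arm can. A call with a gripper value outside its range is refused whole. The fingers move at their own pace and stop on an object; "squeeze" is the grip in N (left out, the last holds). Time passes only in rows, so rows that do not move let the fingers close. It gives the time, the measured TCP pose, the force and the opening at its end, in the units of the state.
- state(): the state, without advancing time (a new reading comes with each control period).
- eyes.read_camera(name): name is "scene" or "side" or "wrist"; returns the picture (384x512x3 uint8, red, green, blue); there is no depth.
- eyes.camera_params(name): a dict with "K" (3x3 intrinsics, pixels), "R" (3x3) and "t" (3): a world point X has camera coordinates R X + t. Camera axes: x right, y down, z forward; pixel columns grow to the right and rows downward; lengths in m; the calibration is good to about 2 mm. A picture is of the moment at which its call begins: read the wrist's pose just before it. camera_params takes no time and is no camera call; for the wrist camera it gives the pose at the moment of the call.
- job_done(): hands the job in, once; it reports no verdict.
The state is a dict: "time_s": time; "joint_positions": joint angles; "qvel": joint speeds; "effort": joint torques, N m; "ee_pos": TCP position; "tcp_rot": TCP orientation; "wrist_force": force on the tool from outside, world axes, zero at the start; "wrist_torque": the same for the moment, N m; "grip_width": finger opening in m.
Only numpy, scipy, OpenCV 4.12 (cv2) and the standard library are available. Lean on these libraries where they do the work, as an engineer would, in place of code of your own. Each camera call takes 0.05 s, during which the arm holds its last target.

## Task

Pick up the white tote by its blue bar and tip it over the open feed hopper so that all four chocolate blocks end up inside the hopper. Then stand the empty tote upright on its orange mat again, near the middle, and close the hopper's lid fully. Leave the cake, the jar and the spatula where they are.

Things in the scene. Friction and masses are not known exactly. Their poses are not given: they have to be found in the camera images.
- hopper: feed hopper, fixed: an open-topped square metal box, 210 x 210 mm outside, 6 mm walls, rim 120 mm above the table; origin at the centre of its underside on the table, x and y along its sides, z up. Inside, along its +y and -y walls, two plates slope down at about 55 degrees (from 110 mm down to 40 mm high) to a well some 100 mm wide in y and 198 mm long in x. A 20 mm deep grey control box is fixed low on its -x face. The lid is hinged along the rim of its +x wall.
- lid (a joint): angle of the hopper's lid in rad: 0 closed flat on the rim, 1.57 upright, at most 1.9; it starts open beyond upright (1.6 to 1.85). A stiff hinge: it stays at the angle where it is left and needs a push of a few newtons near its free edge. While open it stands like a wall along the hopper's +x side, to 330 mm above the table: the tote must be brought over the mouth from the side, clear of it.
- lid_hinge (a point): middle of the lid's hinge line, at the top of the hopper's +x wall; the hinge line runs along the hopper's y. Closed, the lid (210 x 210 x 8 mm steel plate) reaches from the hinge to the hopper's -x side.
- lid_edge (a point): point on the lid's outer face (the face that is on top when closed), on its middle line, 190 mm from the hinge, near the free edge; x of this point points from the free edge to the hinge, z points out of the outer face.
- lid_handle (a point): grip point of the bar handle on the lid's outer face, on its middle line: a bar parallel to the hinge line, 100 mm long, 11 mm thick, 180 mm from the hinge and standing 35 mm out from the face (43 mm out from the plane of the hinge); pushing this bar behind and down in an arc about the hinge closes the lid.
- mat: flat orange mat, fixed, 240 x 260 x 4 mm; origin at the centre of its underside on the table. The tote starts on it.
- tote_center (a point): centre of the white plastic tote, half-way up (73 mm above its underside, on its middle). The tote (about 0.25 kg) is a shallow trough 162 mm long in its x, with a flat floor 150 x 76 mm (4 mm thick) and two long sides that flare outwards at 30 degrees above level, to 178 mm across (y) at a rim 34 mm high; upright end panels 184 mm wide and 38 mm high close its ends. Same shape on both long sides. From each end a 36 mm wide post rises and carries the bar.
- tote_bar (a point): centre of the tote's blue carrying bar, which runs along the tote's x above its middle, 130 mm above its underside: octagonal, 28 mm across flats (flats upright, level and at 45 degrees, so it can be gripped from straight above or leaning 45 degrees to either side), 150 mm free length between the posts. Axes as the tote's: x along the bar, z up.
- block0_center (a point): centre of a loose dark brown chocolate block, 28 x 64 x 22 mm (its x, y, z), 50 g; lies in the tote at the start.
- block1_center (a point): centre of a loose dark brown chocolate block, 28 x 64 x 22 mm (its x, y, z), 50 g; lies in the tote at the start.
- block2_center (a point): centre of a loose dark brown chocolate block, 28 x 64 x 22 mm (its x, y, z), 50 g; lies in the tote at the start.
- block3_center (a point): centre of a loose dark brown chocolate block, 28 x 64 x 22 mm (its x, y, z), 50 g; lies in the tote at the start.
- cake: bystander: dome-topped round cake in a brown paper case, 148 mm across, 112 mm high; origin at the centre of its underside.
- jar: bystander: amber glass jar with red lid, 68 mm across, 100 mm high; origin at the centre of its underside.
- spatula: bystander: wooden-handled spatula 200 mm long lying flat along its x; origin on its underside.
Not all that is in view belongs to the job. What is shaped like the part that bears block2_center but turquoise is not meant.

How it is judged:
On the way, in this order (a step that is already met when the one before it is completed fails the run):
1. the tote, held above the hopper, is tipped by more than 26 degrees (angle between tote_bar's own z axis and vertical above 0.45 rad and horizontal distance between tote_bar and hopper below 0.2 m and height (world z) of tote_bar above 0.18 m).
2. all four blocks are inside the hopper (x of block0_center in the frame of hopper between -0.105 and 0.105 m and y of block0_center in the frame of hopper between -0.105 and 0.105 m and z of each of block0_center, block1_center, block2_center, block3_center in the frame of hopper below 0.115 m and x of block1_center in the frame of hopper between -0.105 and 0.105 m and y of block1_center in the frame of hopper between -0.105 and 0.105 m and x of block2_center in the frame of hopper between -0.105 and 0.105 m and y of block2_center in the frame of hopper between -0.105 and 0.105 m and x of block3_center in the frame of hopper between -0.105 and 0.105 m and y of block3_center in the frame of hopper between -0.105 and 0.105 m), for 0.2 s.
At the end, for the whole second after the job is handed in: all four blocks are inside the hopper below its rim; the lid is closed to within 0.07 rad; the tote stands upright (within 0.08 rad) and released on the mat, its bar's centre within 50 mm of the mat's centre in plan (all of step 2 and value of joint lid below 0.07 rad and horizontal distance between tote_bar and mat below 0.05 m and angle between tote_bar's own z axis and vertical below 0.08 rad and height (world z) of tote_bar between 0.126 and 0.142 m); the robot touches nothing.
It fails at once if the cake was shoved more than 40 mm or knocked over (distance of cake from where it was at the start of the episode above 0.04 m or angle between cake's own z axis and vertical above 0.6 rad).
It fails at once if the jar was shoved more than 40 mm or knocked over (distance of jar from where it was at the start of the episode above 0.04 m or angle between jar's own z axis and vertical above 0.6 rad).
It fails at once if the spatula was shoved more than 40 mm or knocked over (distance of spatula from where it was at the start of the episode above 0.04 m or angle between spatula's own z axis and vertical above 0.6 rad).
It also fails if it takes over 72 s, if anything falls off the work surface, if the arm or the gripper's body presses on something with over 40 N, if the wrist force passes 120 N, or if a joint passes its speed limit or range.

## Working session

There is one attempt and no reset: what is moved stays moved. The work goes in short steps, Python scripts to look and compute and a tool call to move; the robot and the scene stay as the last step left them, time stands still between calls to the robot, and variables do not carry over. Pictures are saved under pics/ and viewed, and the job is handed in when it is done.

Besides the shell and the picture viewer there is one more tool, called after "Request:" by a JSON object that holds its "api" and its "payload". jog_arm: Moves the arm, as the interface text tells. Its arguments: {"type":"object","properties":{"plan":{"type":"array","items":{"type":"array","items":{"type":"array","items":{"type":"number"}}}},"squeeze":{"type":"number"}},"required":["plan"]}

```bash
ls; mkdir -p pics; cat > h.py <<'E'
import numpy as np, cv2, sys
from station import state, eyes, job_done
from scipy.spatial.transform import Rotation as R
def snap(name,f,crop=None,scale=1):
    im=eyes.read_camera(name)[:,:,::-1].copy()
    cv2.imwrite('pics/raw_'+f+'.png',im)
    if crop: x0,y0,x1,y1=crop; im=im[y0:y1,x0:x1]
    if scale!=1: im=cv2.resize(im,None,fx=scale,fy=scale,interpolation=cv2.INTER_CUBIC)
    cv2.imwrite('pics/'+f+'.png',im)
def ray(name,uv,P=None):
    p=P or eyes.camera_params(name); K,Rm,t=[np.array(p[k]) for k in('K','R','t')]
    d=Rm.T@np.linalg.solve(K,[uv[0],uv[1],1]); o=-Rm.T@t
    return o,d/np.linalg.norm(d)
def atz(name,uv,z):
    o,d=ray(name,uv); return o+d*(z-o[2])/d[2]
def proj(name,X):
    p=eyes.camera_params(name); K,Rm,t=[np.array(p[k]) for k in('K','R','t')]
    c=K@(Rm@np.array(X)+t); return c[:2]/c[2]
def quat():
    return R.from_quat(np.roll(state()['tcp_rot'],-1))
E
python3 - <<'E'
from h import *
for n in('scene','side','wrist'):
    snap(n,n+'0',scale=1.5); p=eyes.camera_params(n); print(n,p)
print(state())
E
```

```text
pics
scene {'K': array([[454.87833515,   0.        , 258.92957177],
       [  0.        , 454.87833515, 190.78859549],
       [  0.        ,   0.        ,   1.        ]]), 'R': array([[ 0.60601055,  0.7954287 ,  0.00666369],
       [ 0.56999071, -0.42838308, -0.70114087],
       [-0.55485296,  0.42869701, -0.71299163]]), 't': array([-0.3321903 , -0.23059783,  1.40107959])}
side {'K': array([[453.54527857,   0.        , 260.07275534],
       [  0.        , 453.54527857, 188.57555453],
       [  0.        ,   0.        ,   1.        ]]), 'R': array([[ 0.9509317 , -0.30928414,  0.00849786],
       [-0.21286937, -0.67393096, -0.70746286],
       [ 0.22453401,  0.67093993, -0.70669944]]), 't': array([-0.52800757,  0.16711146,  1.20970059])}
wrist {'K': array([[296.94775684,   0.        , 254.22155685],
       [  0.        , 296.94775684, 189.68075289],
       [  0.        ,   0.        ,   1.        ]]), 'R': array([[ 2.97377732e-01,  9.54759645e-01, -7.10816495e-04],
       [ 9.22753741e-01, -2.87217585e-01,  2.56966131e-01],
       [ 2.45136733e-01, -7.70719139e-02, -9.66420148e-01]]), 't': array([-0.54982935, -0.03326481,  0.37834169])}
{'time_s': 0.15, 'joint_positions': array([ 1.06621169e+00,  2.59204360e-01,  1.53579592e+00,  3.32611215e-05,
        1.34799688e+00, -2.02809367e-01]), 'qvel': array([-0.00139691, -0.00113644, -0.00291332,  0.00016479, -0.00201141,
       -0.00012381]), 'effort': array([ 7.78689446e-04, -4.46390569e+01, -2.90820801e+01, -4.75904708e-04,
        8.07156233e-03, -3.08124845e-05]), 'ee_pos': array([0.1632514 , 0.52481323, 0.23066454]), 'tcp_rot': array([-2.58452641e-04,  1.50319348e-01,  9.88637244e-01, -6.53169288e-04]), 'wrist_force': array([ 0.03080547,  0.09730822, -0.5614914 ]), 'wrist_torque': array([-0.01640003, -0.01471139, -0.05760329]), 'grip_width': 0.08519682138648427}
```

View pics/scene0.png

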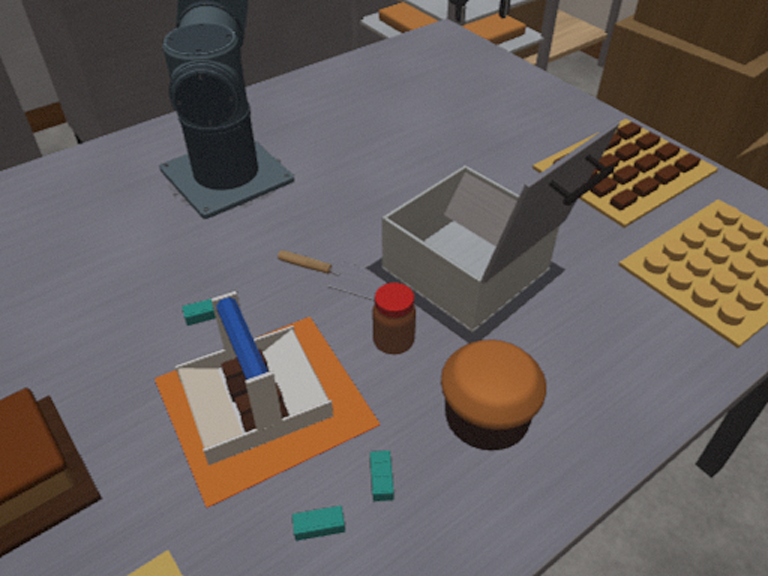

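View pics/side0.png

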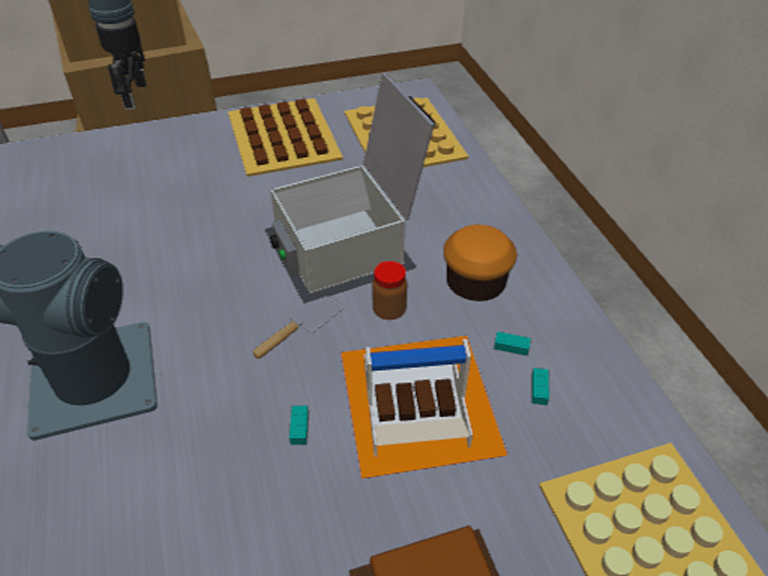

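View pics/wrist0.png

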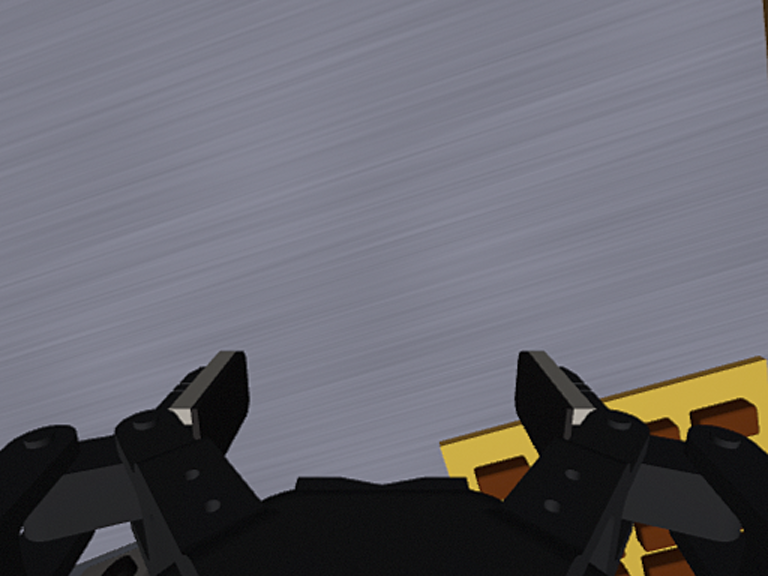

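The scene view shows the tote on its orange mat (centre about 260,380), the hopper with lid open (470,250), the jar (393,318), the cake (493,390) and the spatula (305,262). The four brown blocks lie in the tote. The turquoise lookalikes (200,311), (381,475) and (318,521) are not meant. I'll confirm with enlarged crops.

```bash
python3 - <<'E'
import cv2
def c(f,x0,y0,x1,y1,s,o):
    im=cv2.imread(f)[y0:y1,x0:x1]; im=cv2.resize(im,None,fx=s,fy=s,interpolation=cv2.INTER_CUBIC)
    for x in range((x0+19)//20*20,x1,20):
        cv2.putText(im,str(x),(int((x-x0)*s),10),0,.35,(0,255,255),1); cv2.line(im,(int((x-x0)*s),12),(int((x-x0)*s),18),(0,255,255),1)
    for y in range((y0+19)//20*20,y1,20):
        cv2.putText(im,str(y),(0,int((y-y0)*s)+4),0,.35,(0,255,255),1);cv2.line(im,(24,int((y-y0)*s)),(30,int((y-y0)*s)),(0,255,255),1)
    cv2.imwrite(o,im)
c('pics/raw_scene0.png',95,185,260,340,3.8,'pics/c1.png')
c('pics/raw_scene0.png',240,75,420,230,3.8,'pics/c2.png')
c('pics/raw_side0.png',220,215,345,325,5,'pics/c3.png')
c('pics/raw_side0.png',165,40,355,225,3.2,'pics/c4.png')
E
```

```text
(no output)
```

View pics/c1.png

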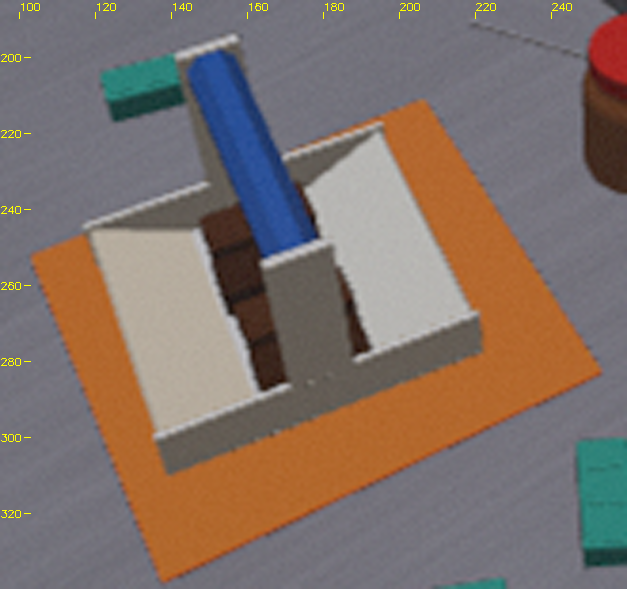

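View pics/c2.png

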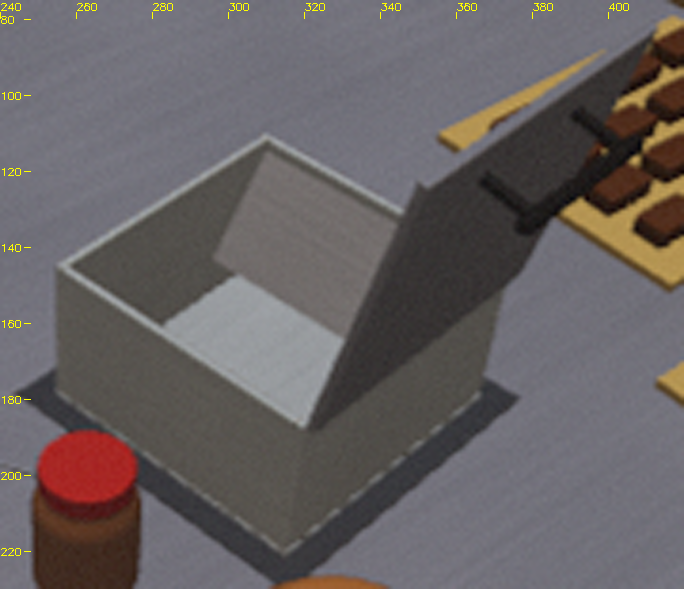

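View pics/c3.png

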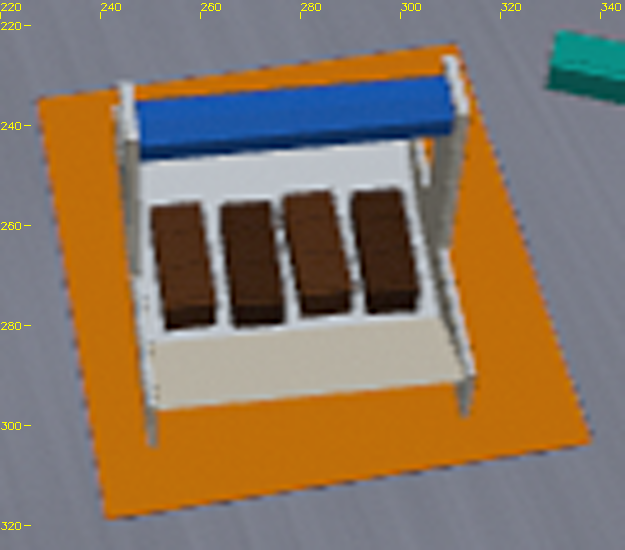

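View pics/c4.png

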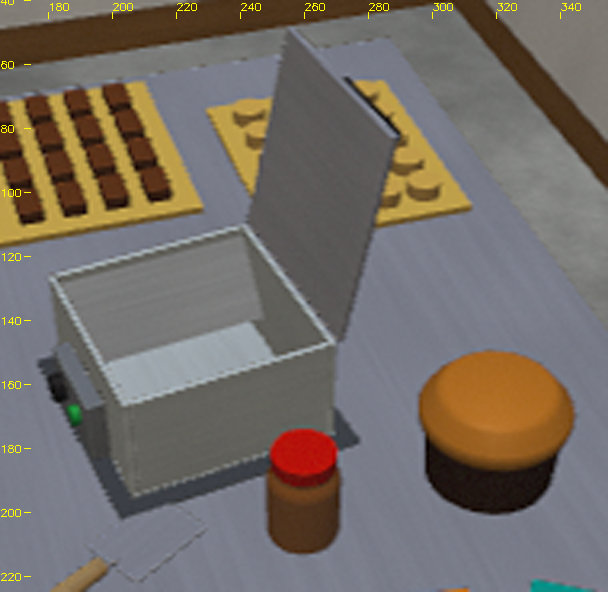

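```bash
cat > fit.py <<'E'
from h import *
from scipy.optimize import least_squares
def fit(pts,x0):  # pts: list (cam,uv,local)
    def res(p):
        c,s=np.cos(p[2]),np.sin(p[2]); out=[]
        for cam,uv,L in pts:
            X=[p[0]+c*L[0]-s*L[1],p[1]+s*L[0]+c*L[1],L[2]]
            out+=list(proj(cam,X)-np.array(uv))
        return np.array(out)
    r=least_squares(res,x0); print(r.x,'deg',np.degrees(r.x[2]),'\n',np.round(r.fun.reshape(-1,2),1).tolist()); return r.x
E
python3 - <<'E'
from fit import *
S,D='scene','side'
a=[(S,(103.2,252.1)),(S,(206.8,211.1)),(S,(253.4,283.2)),(S,(137.9,337.9))]
for c,uv in a: print(atz(c,uv,.004))
b=[(D,(227.4,234.8)),(D,(311.4,223.8)),(D,(338.4,302.4)),(D,(241.4,318.6))]
for c,uv in b: print(atz(c,uv,.004))
print('tote')
for uv in [(135.8,300),(220.8,267.4),(117.4,245),(195.5,217.6)]: print(atz(S,uv,.042))
for uv in [(249.4,296.6), (314.4,290)]: print(atz(D,uv,.042))
print('hop')
for uv in [(310,110.5),(255.3,145),(320.8,187.6)]: print(atz(S,uv,.12))
for uv in [(181.3,126.6),(204.1,166.3),(269.4,147.8),(241.3,111.3)]: print(atz(D,uv,.12))
E
```

```text
[ 0.40287972 -0.33341875  0.004     ]
[ 0.43860995 -0.07813235  0.004     ]
[ 0.67416885 -0.11096083  0.004     ]
[ 0.63827159 -0.36551655  0.004     ]
[ 0.43385784 -0.0821812   0.004     ]
[ 0.67001579 -0.1153652   0.004     ]
[ 0.63589149 -0.36779303  0.004     ]
[ 0.39912185 -0.33749283  0.004     ]
tote
[ 0.58454289 -0.33537349  0.042     ]
[ 0.62141705 -0.15721923  0.042     ]
[ 0.43562771 -0.30521838  0.042     ]
[ 0.47050059 -0.12629691  0.042     ]
[ 0.42792552 -0.30901189  0.042     ]
[ 0.58103467 -0.33902179  0.042     ]
hop
[0.39195714 0.29056781 0.12      ]
[0.4191007  0.08608615 0.12      ]
[0.6254211  0.11410669 0.12      ]
[0.39011736 0.28313491 0.12      ]
[0.4159529  0.08347841 0.12      ]
[0.61717883 0.10499962 0.12      ]
[0.58984968 0.30535547 0.12      ]
```

```bash
python3 - <<'E'
from fit import *
S,D='scene','side'
z=.004;X,Y=.12,.13
print('mat');fit([(S,(103.2,252.1),(-X,-Y,z)),(S,(206.8,211.1),(-X,Y,z)),(S,(253.4,283.2),(X,Y,z)),(S,(137.9,337.9),(X,-Y,z)),
(D,(227.4,234.8),(-X,Y,z)),(D,(311.4,223.8),(X,Y,z)),(D,(338.4,302.4),(X,-Y,z)),(D,(241.4,318.6),(-X,-Y,z))],[.53,-.22,-.13])
X,Y,z=.081,.092,.042
print('tote');fit([(S,(135.8,300),(X,-Y,z)),(S,(220.8,267.4),(X,Y,z)),(S,(117.4,245),(-X,-Y,z)),(S,(195.5,217.6),(-X,Y,z)),
(D,(249.4,296.6),(-X,-Y,z)),(D,(314.4,290),(X,-Y,z))],[.53,-.22,-.2])
X=.105;z=.12
h=fit([(S,(310,110.5),(-X,X,z)),(S,(255.3,145),(-X,-X,z)),(S,(320.8,187.6),(X,-X,z)),(S,(315.3,220.5),(X,-X,0)),(S,(255.8,179),(-X,-X,0)),(S,(366.3,179.5),(X,X,0)),
(D,(181.3,126.6),(-X,X,z)),(D,(204.1,166.3),(-X,-X,z)),(D,(269.4,147.8),(X,-X,z)),(D,(241.3,111.3),(X,X,z)),(D,(207.2,194.4),(-X,-X,0))],[.5,.2,.13])
def res(p):
    o=[]
    c,s=np.cos(h[2]),np.sin(h[2])
    for cam,uv,y in [(S,(350.5,123.7),-X),(S,(412.4,83.7),X),(D,(255.6,49.4),X),(D,(289.4,82.2),-X)]:
        L=[X-.21*np.cos(p[0]),y,.12+.21*np.sin(p[0])]
        o+=list(proj(cam,[h[0]+c*L[0]-s*L[1],h[1]+s*L[0]+c*L[1],L[2]])-uv)
    return np.array(o)
r=least_squares(res,[1.7]);print('lid',r.x,np.round(r.fun,1))
# jar top, cake
print('jar',atz(S,(393/1.5,297/1.5),.1),atz(D,(390/1.5,273/1.5),.1))
print('cake',atz(S,(494/1.5,378/1.5),.08),atz(D,(480/1.5,252/1.5),.08))
print('sp',atz(S,(278/1.5,257/1.5),.01),atz(S,(345/1.5,272/1.5),.01),atz(S,(380/1.5,297/1.5),.01),'D',atz(D,(258/1.5,352/1.5),.01),atz(D,(340/1.5,308/1.5),.01))
E
```

```text
mat
[ 0.53667489 -0.2226807  -0.13618372] deg -7.802752623018527 
 [[-1.2, -0.4], [-0.5, -0.9], [0.0, -0.5], [-1.1, 0.5], [0.1, -1.4], [0.3, -1.6], [0.8, -0.2], [0.1, -1.0]]
tote
[ 0.52581392 -0.2312067  -0.20369789] deg -11.671029133995814 
 [[-0.6, 1.3], [0.5, 0.8], [-1.4, -2.3], [-0.6, -1.7], [-0.5, -1.4], [1.9, -1.1]]
[0.50616252 0.2037399  0.13315609] deg 7.629282138050193 
 [[-0.0, -1.1], [-0.9, -0.6], [-0.5, -0.2], [-0.1, 1.8], [-1.3, 0.4], [-0.0, 0.5], [-1.3, -1.9], [-0.2, -0.5], [1.3, -2.2], [0.5, -3.2], [-0.1, 1.1]]
lid [1.81053944] [ 1.7 -0.1  0.5 -2.9  0.2 -2.6 -0.1 -0.8]
jar [0.55687376 0.00118977 0.1       ] [ 0.55269096 -0.00447576  0.1       ]
cake [0.74810509 0.0302795  0.08      ] [0.7456404  0.01818232 0.08      ]
sp [ 0.2889001  -0.04920217  0.01      ] [0.39174984 0.02417673 0.01      ] [0.4764217  0.03685496 0.01      ] D [ 0.28867618 -0.04071746  0.01      ] [0.45948809 0.02000582 0.01      ]
```

```bash
cat >> h.py <<'E'
def Rt(tote_yaw,lean): # tool x = -toteX, lean=rotation of tool about tote X (neg: body on +Y side)
    c,s=np.cos(tote_yaw),np.sin(tote_yaw)
    base=np.array([[-c,-s,0],[-s,c,0],[0,0,-1.]]).T*1.0
    base=np.column_stack([[-c,-s,0],[-s,c,0],[0,0,-1]])
    return R.from_rotvec(np.array([c,s,0])*lean)*R.from_matrix(base)
def delta(p,Rg=None):
    s=state(); q=quat()
    d=q.inv().apply(np.array(p)-s['ee_pos'])
    print('t',s['time_s'],'pos',s['ee_pos'].round(4),'shift',d.round(4),'norm',np.linalg.norm(d).round(4),end=' ')
    if Rg is not None: print('turn',(q.inv()*Rg).as_rotvec().round(4),end='')
    print(' F',s['wrist_force'].round(1),'grip',round(s['grip_width'],4),'q',s['joint_positions'].round(2))
E
python3 - <<'E'
from h import *
delta([.4,.1,.38],Rt(-.2037,0)); delta([.537,-.176,.30],Rt(-.2037,-.785))
E
```

```text
t 0.15 pos [0.1633 0.5248 0.2307] shift [-0.3523 -0.3355 -0.149 ] norm 0.5087 turn [-0.0014 -0.0004 -0.0981] F [ 0.   0.1 -0.6] grip 0.0852 q [ 1.07  0.26  1.54  0.    1.35 -0.2 ]
t 0.15 pos [0.1633 0.5248 0.2307] shift [-0.5651 -0.5582 -0.0687] norm 0.7973 turn [ 0.783  -0.0389 -0.0928] F [ 0.   0.1 -0.6] grip 0.0852 q [ 1.07  0.26  1.54  0.    1.35 -0.2 ]
```

Request:
{"api": "jog_arm", "payload": {"plan": [[[0, 0, -0.035, 0, 0, -0.05, 0.0854], [0, 0, -0.035, 0, 0, -0.05, 0.0854], [-0.01, -0.01, -0.035, 0, 0, 0, 0.0854], [-0.025, -0.02, -0.025, 0, 0, 0, 0.0854], [-0.027, -0.027, -0.005, 0, 0, 0, 0.0854], [-0.027, -0.027, 0, 0, 0, 0, 0.0854], [-0.027, -0.027, 0, 0, 0, 0, 0.0854], [-0.027, -0.027, 0, 0, 0, 0, 0.0854], [-0.027, -0.027, 0, 0, 0, 0, 0.0854], [-0.027, -0.027, 0, 0, 0, 0, 0.0854], [-0.027, -0.027, 0, 0, 0, 0, 0.0854], [-0.027, -0.027, 0, 0, 0, 0, 0.0854], [-0.027, -0.027, 0, 0, 0, 0, 0.0854], [-0.027, -0.027, 0, 0, 0, 0, 0.0854], [-0.027, -0.027, 0, 0, 0, 0, 0.0854], [-0.027, -0.027, 0, 0, 0, 0, 0.0854], [-0.027, -0.027, 0, 0, 0, 0, 0.0854], [-0.027, -0.027, 0, 0, 0, 0, 0.0854], [-0.027, -0.027, 0, 0, 0, 0, 0.0854], [-0.027, -0.027, 0, 0, 0, 0, 0.0854]]]}}

```text
time_s: 1.82
ee_pos: [0.5415, -0.0392, 0.3694]
tcp_rot: [-0.002, 0.091, 0.996, -0.004]
wrist_force: [1.0, 0.7, 0.1]
grip_width: 0.0855
```

```bash
python3 - <<'E'
from h import *
delta([.537,-.176,.35],Rt(-.2037,-.785))
E
```

```text
t 1.8167 pos [ 0.5415 -0.0392  0.3694] shift [-0.0205 -0.1352  0.0204] norm 0.1382 turn [0.7772 0.0053 0.0209] F [1.  0.7 0.1] grip 0.0855 q [-0.27  0.19  1.29 -0.01  1.66 -1.66]
```

Request:
{"api": "jog_arm", "payload": {"plan": [[[0, -0.02, 0, 0.1, 0, 0.003, 0.0854], [0, -0.02, 0, 0.1, 0, 0.003, 0.0854], [0, -0.02, 0, 0.1, 0, 0.003, 0.0854], [0, -0.02, 0, 0.1, 0, 0.003, 0.0854], [0, -0.02, 0, 0.1, 0, 0.003, 0.0854], [0, -0.01, 0, 0.1, 0, 0.003, 0.0854], [0, -0.01, 0, 0.1, 0, 0.003, 0.0854], [0, 0, 0, 0.08, 0, 0, 0.0854], [0, 0, 0, 0, 0, 0, 0.0854]]]}}

```text
time_s: 2.57
ee_pos: [0.5218, -0.1688, 0.3985]
tcp_rot: [-0.044, 0.1, 0.91, -0.399]
wrist_force: [-0.9, -0.4, -1.2]
grip_width: 0.0856
```

```bash
python3 - <<'E'
from h import *
delta([.537,-.176,.191],Rt(-.2037,-.785))
E
```

```text
t 2.5667 pos [ 0.5218 -0.1688  0.3985] shift [-0.0166  0.1501  0.1432] norm 0.2081 turn [-0.0417 -0.0122 -0.0105] F [-0.9 -0.4 -1.2] grip 0.0856 q [-0.04  0.29  1.36 -0.81  1.64 -1.39]
```

Request:
{"api": "jog_arm", "payload": {"plan": [[[-0.002, 0.019, 0.018, -0.008, -0.002, -0.002, 0.0854], [-0.002, 0.019, 0.018, -0.008, -0.002, -0.002, 0.0854], [-0.002, 0.019, 0.018, -0.008, -0.002, -0.002, 0.0854], [-0.002, 0.019, 0.018, -0.008, -0.002, -0.002, 0.0854], [-0.002, 0.019, 0.018, -0.008, -0.002, -0.002, 0.0854], [-0.002, 0.019, 0.018, 0, 0, 0, 0.0854], [-0.002, 0.019, 0.018, 0, 0, 0, 0.0854], [-0.002, 0.015, 0.016, 0, 0, 0, 0.0854], [0, 0, 0, 0, 0, 0, 0.0854]]]}}

```text
time_s: 3.32
ee_pos: [0.5407, -0.168, 0.1862]
tcp_rot: [-0.036, 0.098, 0.923, -0.369]
wrist_force: [-0.1, 0.4, -0.7]
grip_width: 0.0856
```

```bash
python3 - <<'E'
from h import *
delta([.537,-.176,.191],Rt(-.2037,-.785))
snap('wrist','w1',scale=1.5); snap('side','s1',crop=(180,120,360,330),scale=2.8)
E
```

```text
t 3.3167 pos [ 0.5407 -0.168   0.1862] shift [ 0.002  -0.0095  0.0024] norm 0.01 turn [ 0.0247  0.0003 -0.0073] F [-0.1  0.4 -0.7] grip 0.0856 q [-0.07  0.46  1.61 -0.79  1.3  -1.12]
```

View pics/w1.png

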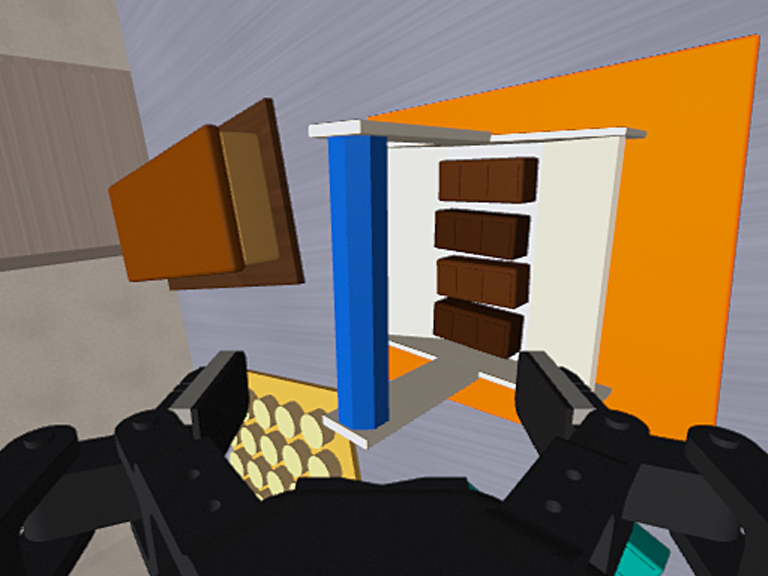

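View pics/s1.png

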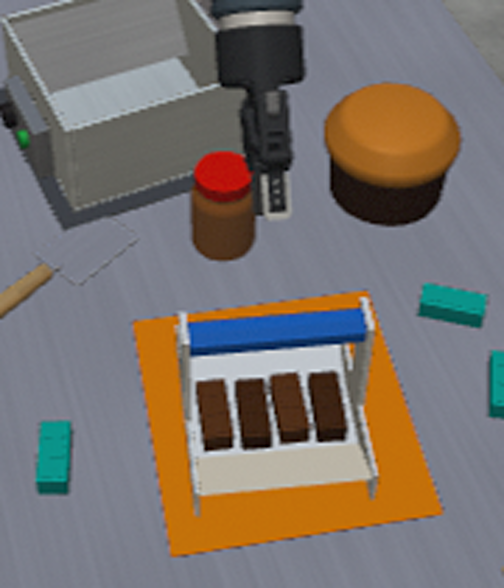

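```bash
python3 - <<'E'
from h import *
from scipy.optimize import least_squares
X=np.array([np.cos(-.2037),np.sin(-.2037),0])
b=np.array([.5258,-.2312,.134])
for s in(-1,1): print(s,[(c,(proj(c,b+s*.075*X)).round(1).tolist()) for c in('scene','side','wrist')])
# wrist obs: upper end (357.5,137)/1.5 lower end(363,429)/1.5 ; tool x=-toteX ; which end is up?
obs=[]
def res(p):
    u=np.array([np.cos(p[2]),np.sin(p[2]),0]);o=[]
    for s,uv in((1,(357.5,137)),(-1,(363,429))):
        o+=list(proj('wrist',np.array([p[0],p[1],.134])+s*.075*u*1-np.array(uv)*0)-np.array(uv)/1.5)
    return np.array(o)
for y0 in(-.2037,-.2037+np.pi):
    r=least_squares(res,[b[0],b[1],y0]);print(r.x,r.fun.round(1))
E
```

```text
-1 [('scene', [150.6, 203.0]), ('side', [247.4, 240.0]), ('wrist', [242.6, 90.8])]
1 [('scene', [172.9, 255.1]), ('side', [309.9, 234.9]), ('wrist', [246.1, 273.6])]Traceback (most recent call last):
  File "<stdin>", line 14, in <module>
    return func(*args, **kwargs)
    vector_fun = VectorFunction(
        fun_wrapped,
    ...<6 lines>...
        workers=workers
    )
    self._update_fun()
    ~~~~~~~~~~~~~~~~^^
    self.f = self.fun_wrapped(xp_copy(self.x))
             ~~~~~~~~~~~~~~~~^^^^^^^^^^^^^^^^^
    return np.atleast_1d(self.fun(x))
                         ~~~~~~~~^^^
    return self.f(x, *self.args, **self.kwargs)
           ~~~~~~^^^^^^^^^^^^^^^^^^^^^^^^^^^^^^
  File "<stdin>", line 11, in res
ValueError: operands could not be broadcast together with shapes (3,) (2,)
```

Request:
{"api": "jog_arm", "payload": {"plan": [[[0, -0.006, 0, 0.015, 0, -0.004, 0.0854], [0, -0.005, 0.005, 0.012, 0, -0.004, 0.0854], [0, -0.001, 0.015, 0, 0, 0, 0.0854], [0, 0, 0.02, 0, 0, 0, 0.0854], [0, 0, 0.02, 0, 0, 0, 0.0854], [0, 0, 0.02, 0, 0, 0, 0.0854], [0, 0, 0.01, 0, 0, 0, 0.0854], [0, 0, 0.005, 0, 0, 0, 0.0854], [0, 0, 0, 0, 0, 0, 0.0854]]]}}

```text
time_s: 4.17
ee_pos: [0.535, -0.2504, 0.1485]
tcp_rot: [-0.024, 0.098, 0.917, -0.386]
wrist_force: [-0.3, 0.4, 0.1]
grip_width: 0.0851
```

```bash
python3 - <<'E'
from h import *
g=np.array([.5258,-.2312,.134])+.020*np.array([-.143,-.692,-.707])
delta(g,Rt(-.2037,-.785))
snap('wrist','w2',scale=1.5)
E
```

```text
t 4.1667 pos [ 0.535  -0.2504  0.1485] shift [0.0138 0.0221 0.0177] norm 0.0315 turn [-0.0095  0.0258 -0.0205] F [-0.3  0.4  0.1] grip 0.0851 q [-0.19  0.49  1.69 -0.91  1.14 -1.07]
```

View pics/w2.png

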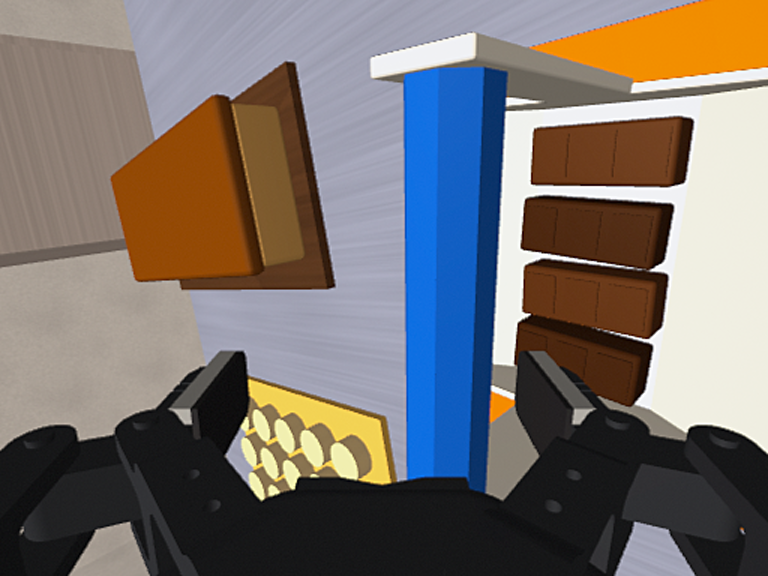

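Request:
{"api": "jog_arm", "payload": {"plan": [[[0.006, 0.01, 0, 0, 0.012, -0.01, 0.0854], [0.005, 0.009, 0, -0.005, 0.012, -0.01, 0.0854], [0, 0, 0, 0, 0, 0, 0.0854], [0, 0, 0, 0, 0, 0, 0.0854]]]}}

```text
time_s: 4.55
ee_pos: [0.5286, -0.2318, 0.1366]
tcp_rot: [-0.037, 0.093, 0.918, -0.383]
wrist_force: [-0.7, 0.4, -0.2]
grip_width: 0.0857
```

```bash
cat > g.py <<'E'
from h import *
g=np.array([.5258,-.2312,.134])+.020*np.array([-.143,-.692,-.707])
delta(g,Rt(-.2037,-.785))
E
python3 g.py
```

```text
t 4.55 pos [ 0.5286 -0.2318  0.1366] shift [0.003  0.0019 0.0218] norm 0.0221 turn [-0.0041  0.0045 -0.0007] F [-0.7  0.4 -0.2] grip 0.0857 q [-0.17  0.51  1.7  -0.89  1.16 -1.07]
```

Request:
{"api": "jog_arm", "payload": {"plan": [[[0.001, 0.001, 0.008, -0.002, 0.002, 0, 0.0854], [0, 0, 0.008, 0, 0, 0, 0.0854], [0, 0, 0.006, 0, 0, 0, 0.0854], [0, 0, 0, 0, 0, 0, 0.0854]]]}}

```text
time_s: 4.88
ee_pos: [0.5255, -0.246, 0.119]
tcp_rot: [-0.037, 0.092, 0.919, -0.382]
wrist_force: [-0.2, 0.2, -0.5]
grip_width: 0.0853
```

```bash
python3 g.py; python3 -c "
from h import *
snap('wrist','w3',scale=1.5)
snap('scene','sc3',crop=(80,140,300,345),scale=2.8)"
```

```text
t 4.8833 pos [ 0.5255 -0.246   0.119 ] shift [ 0.0027 -0.0003 -0.0009] norm 0.0028 turn [-0.0019  0.0053  0.0012] F [-0.2  0.2 -0.5] grip 0.0853 q [-0.19  0.53  1.72 -0.91  1.11 -1.05]
```

View pics/w3.png

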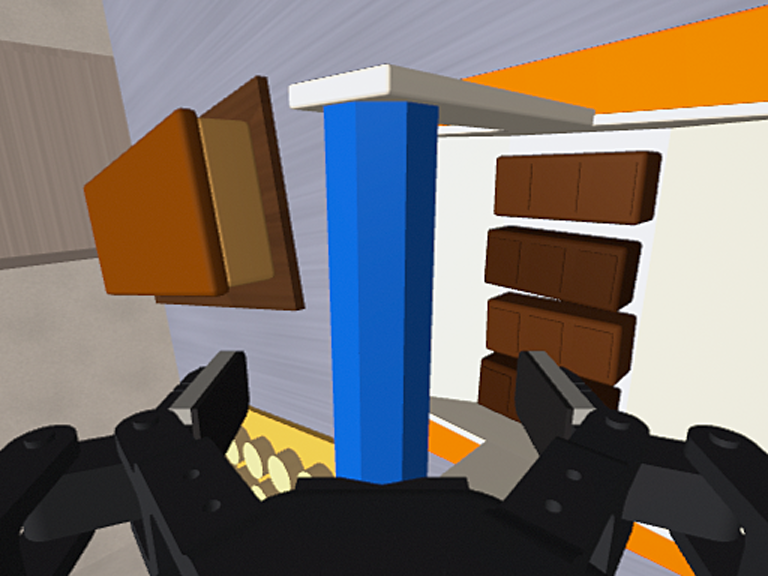

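View pics/sc3.png

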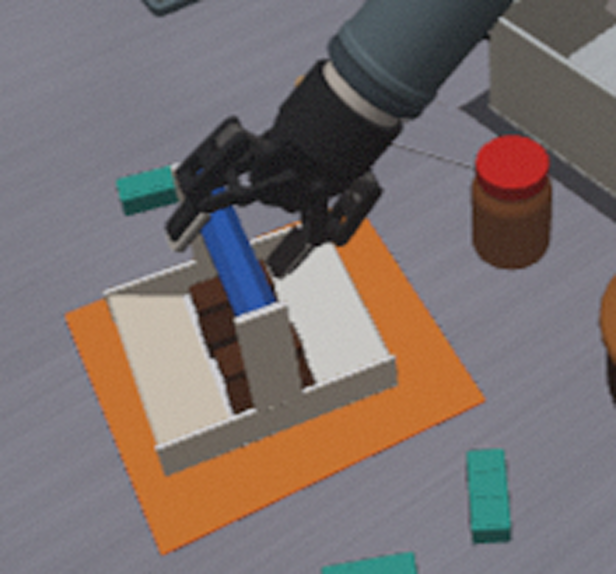

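Request:
{"api": "jog_arm", "payload": {"plan": [[[0, 0, 0, 0, 0, 0, 0.02], [0, 0, 0, 0, 0, 0, 0.02], [0, 0, 0, 0, 0, 0, 0.02], [0, 0, 0, 0, 0, 0, 0.02], [0, 0, 0, 0, 0, 0, 0.02], [0, 0, 0, 0, 0, 0, 0.02], [0, 0, 0, 0, 0, 0, 0.02], [0, 0, 0, 0, 0, 0, 0.02], [0, 0, 0, 0, 0, 0, 0.02], [0, 0, 0, 0, 0, 0, 0.02]]], "squeeze": 100}}

```text
time_s: 5.82
ee_pos: [0.5264, -0.2455, 0.1204]
tcp_rot: [-0.036, 0.093, 0.919, -0.382]
wrist_force: [-2.6, 1.0, -1.3]
grip_width: 0.0264
```

```bash
python3 g.py; python3 -c "
from h import *
snap('wrist','w4',scale=1.5)"
```

```text
t 5.8167 pos [ 0.5264 -0.2455  0.1204] shift [0.0035 0.0002 0.0005] norm 0.0036 turn [-0.0015  0.007  -0.0004] F [-2.6  1.  -1.3] grip 0.0264 q [-0.19  0.53  1.72 -0.91  1.11 -1.05]
```

View pics/w4.png

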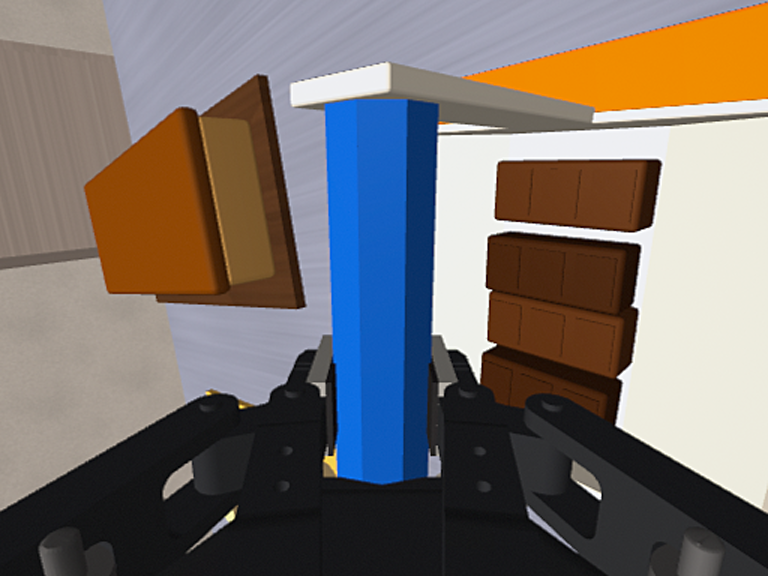

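Request:
{"api": "jog_arm", "payload": {"plan": [[[0, -0.003, -0.003, 0, 0, 0, 0.02], [0, -0.006, -0.006, 0, 0, 0, 0.02], [0, -0.01, -0.01, 0, 0, 0, 0.02], [0, -0.01, -0.01, 0, 0, 0, 0.02], [0, -0.01, -0.01, 0, 0, 0, 0.02], [0, -0.01, -0.01, 0, 0, 0, 0.02], [0, -0.01, -0.01, 0, 0, 0, 0.02], [0, -0.01, -0.01, 0, 0, 0, 0.02], [0, -0.01, -0.01, 0, 0, 0, 0.02], [0, -0.01, -0.01, 0, 0, 0, 0.02], [0, -0.01, -0.01, 0, 0, 0, 0.02], [0, -0.01, -0.01, 0, 0, 0, 0.02], [0, -0.007, -0.007, 0, 0, 0, 0.02], [0, -0.003, -0.003, 0, 0, 0, 0.02], [0, 0, 0, 0, 0, 0, 0.02]]]}}

```text
time_s: 7.12
ee_pos: [0.5187, -0.2423, 0.2914]
tcp_rot: [-0.045, 0.093, 0.922, -0.373]
wrist_force: [-1.2, 0.7, -5.6]
grip_width: 0.0262
```

```bash
python3 -c "
from h import *
delta([.526,-.2455,.32],Rt(-.2037,-.785))
snap('wrist','w5',scale=1)
snap('side','s5',crop=(180,100,360,330),scale=2.6)"
```

```text
t 7.1167 pos [ 0.5187 -0.2423  0.2914] shift [-0.0074 -0.0211 -0.0194] norm 0.0296 turn [ 0.0149 -0.0106  0.0081] F [-1.2  0.7 -5.6] grip 0.0262 q [-0.2   0.33  1.54 -0.79  1.37 -1.37]
```

View pics/s5.png

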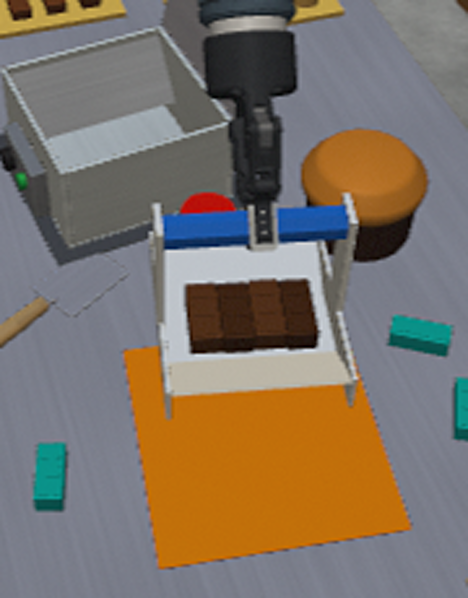

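View pics/w5.png

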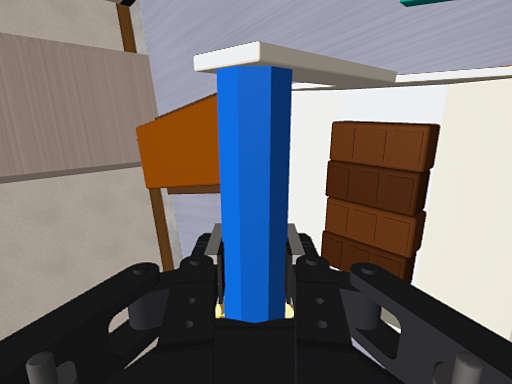

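```bash
cat > g2.py <<'E'
from h import *
H=np.array([.5062,.2037,0]);hy=.1332
def tgt(bar_h,lean,yaw=hy):
    b=H+R.from_rotvec([0,0,hy]).apply(bar_h)
    Rg=Rt(yaw,lean); return b+Rg.apply([0,0,.02]),Rg
if __name__=='__main__':
    a=[float(v) for v in sys.argv[1:]]
    delta(*tgt(a[:3],a[3]))
    q=quat(); u=q.as_matrix()
    print('bar in hopper',R.from_rotvec([0,0,-hy]).apply(state()['ee_pos']-.02*u[:,2]-H).round(4))
E
python3 g2.py 0 -.01 .33 -.785
```

```text
t 7.2167 pos [ 0.5184 -0.2421  0.29  ] shift [ 0.0952  0.2783 -0.3037] norm 0.4228 turn [ 0.0175 -0.2481 -0.2307] F [-1.9  0.1 -5.2] grip 0.0262 q [-0.2   0.33  1.54 -0.79  1.37 -1.36]
bar in hopper [-0.0423 -0.4305  0.3044]
```

Request:
{"api": "jog_arm", "payload": {"plan": [[[0.001, 0.001, -0.009, 0, -0.006, -0.006, 0.02], [0.003, 0.005, -0.014, 0, -0.012, -0.012, 0.02], [0.005, 0.012, -0.018, 0, -0.012, -0.012, 0.02], [0.005, 0.015, -0.017, 0, -0.012, -0.012, 0.02], [0.005, 0.016, -0.016, 0, -0.012, -0.012, 0.02], [0.005, 0.016, -0.016, 0, -0.012, -0.012, 0.02], [0.005, 0.016, -0.016, 0, -0.012, -0.012, 0.02], [0.005, 0.016, -0.016, 0, -0.012, -0.012, 0.02], [0.005, 0.016, -0.016, 0, -0.012, -0.012, 0.02], [0.004, 0.014, -0.014, 0, -0.012, -0.012, 0.02], [0.003, 0.008, -0.008, 0, -0.008, -0.008, 0.02], [0, 0, 0, 0, 0, 0, 0.02]]]}}

```text
time_s: 8.22
ee_pos: [0.4918, -0.0099, 0.3099]
tcp_rot: [-0.013, 0.001, 0.929, -0.371]
wrist_force: [0.9, 1.1, -5.1]
grip_width: 0.0262
```

```bash
python3 g2.py 0 -.01 .33 -.785
```

```text
t 8.2167 pos [ 0.4918 -0.0099  0.3099] shift [-0.0152  0.1333 -0.1354] norm 0.1906 turn [ 0.0263 -0.1181 -0.0873] F [ 0.9  1.1 -5.1] grip 0.0262 q [ 0.24  0.28  1.56 -0.73  1.56 -1.23]
bar in hopper [-0.0403 -0.1962  0.3244]
```

Request:
{"api": "jog_arm", "payload": {"plan": [[[-0.001, 0.006, -0.006, 0.003, -0.015, -0.011, 0.02], [-0.002, 0.012, -0.012, 0.003, -0.015, -0.011, 0.02], [-0.003, 0.015, -0.015, 0.003, -0.015, -0.011, 0.02], [-0.003, 0.015, -0.015, 0.003, -0.015, -0.011, 0.02], [-0.003, 0.015, -0.015, 0.003, -0.015, -0.011, 0.02], [-0.003, 0.015, -0.015, 0.003, -0.015, -0.011, 0.02], [-0.004, 0.015, -0.015, 0.003, -0.015, -0.011, 0.02], [-0.004, 0.015, -0.015, 0.003, -0.01, -0.01, 0.02], [-0.004, 0.012, -0.012, 0, 0, 0, 0.02], [-0.003, 0.006, -0.006, 0, 0, 0, 0.02], [0, 0, 0, 0, 0, 0, 0.02]]]}}

```text
time_s: 9.13
ee_pos: [0.507, 0.1833, 0.3118]
tcp_rot: [0.029, -0.069, 0.922, -0.381]
wrist_force: [1.1, 1.4, -5.3]
grip_width: 0.0261
```

```bash
python3 g2.py 0 -.01 .285 -.785;python3 -c "
from h import *
snap('side','s6',crop=(120,0,360,230),scale=2.5)
snap('scene','sc6',crop=(200,20,440,250),scale=2.5)"
```

```text
t 9.1333 pos [0.507  0.1833 0.3118] shift [-0.0019  0.0262  0.0317] norm 0.0411 turn [0.0009 0.0117 0.0122] F [ 1.1  1.4 -5.3] grip 0.0261 q [ 0.57  0.43  1.34 -0.71  1.71 -1.13]
bar in hopper [-0.0022 -0.0062  0.3259]
```

View pics/s6.png

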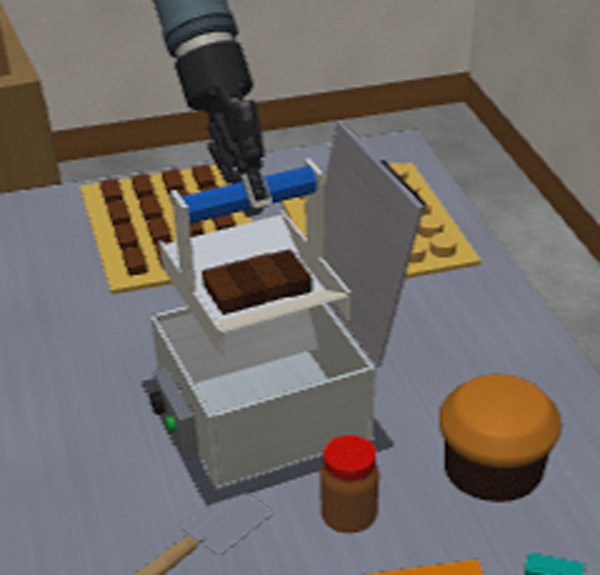

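View pics/sc6.png

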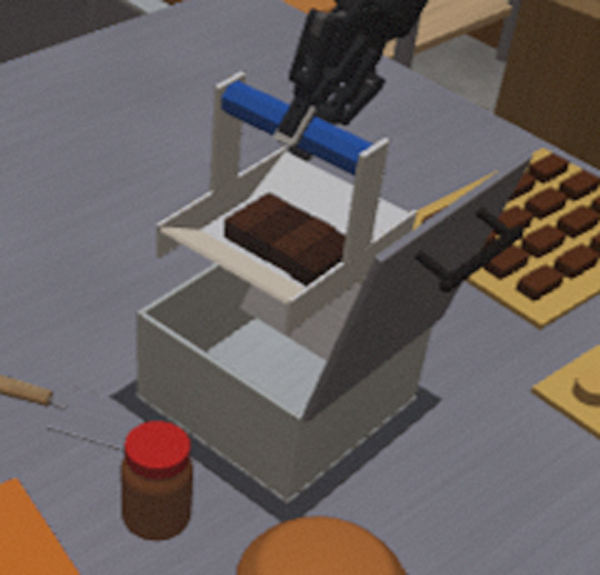

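Request:
{"api": "jog_arm", "payload": {"plan": [[[0.001, 0.005, 0.006, 0, 0.003, 0.003, 0.02], [0.001, 0.008, 0.009, 0, 0.003, 0.003, 0.02], [0.001, 0.008, 0.009, 0, 0.003, 0.003, 0.02], [0, 0.004, 0.005, 0, 0.003, 0.003, 0.02], [0, 0, 0, 0, 0, 0, 0.02]]]}}

```text
time_s: 9.65
ee_pos: [0.5032, 0.1733, 0.2701]
tcp_rot: [0.023, -0.058, 0.922, -0.382]
wrist_force: [-2.7, -1.4, -4.8]
grip_width: 0.0259
```

```bash
python3 g2.py -.004 -.005 .28 -.785
```

```text
t 9.65 pos [0.5032 0.1733 0.2701] shift [-0.0029  0.0105 -0.0045] norm 0.0118 turn [-0.0012 -0.0075 -0.0052] F [-2.7 -1.4 -4.8] grip 0.0259 q [ 0.55  0.45  1.41 -0.7   1.65 -1.06]
bar in hopper [-0.0069 -0.0156  0.2842]
```

Request:
{"api": "jog_arm", "payload": {"plan": [[[0, 0.003, 0, -0.06, 0, 0, 0.02], [0, 0.004, 0, -0.1, 0, 0, 0.02], [0, 0.004, 0, -0.1, 0, 0, 0.02], [0, 0.004, 0, -0.1, 0, 0, 0.02], [0, 0.003, 0, -0.1, 0, 0, 0.02], [0, 0.002, 0, -0.06, 0, 0, 0.02], [0, 0, 0, 0, 0, 0, 0.02]]]}}

```text
time_s: 10.23
ee_pos: [0.4992, 0.1868, 0.2546]
tcp_rot: [0.002, -0.062, 0.99, -0.127]
wrist_force: [0.8, 0.1, -5.0]
grip_width: 0.0261
```

```bash
python3 g2.py -.005 -.005 .28 -.3
```

```text
t 10.2333 pos [0.4992 0.1868 0.2546] shift [-0.0041  0.0032 -0.0074] norm 0.0091 turn [ 0.046  -0.0131 -0.0064] F [ 0.8  0.1 -5. ] grip 0.0261 q [ 0.31  0.28  1.48 -0.25  1.45 -1.34]
bar in hopper [-0.0089 -0.0108  0.2739]
```

Request:
{"api": "jog_arm", "payload": {"plan": [[[-0.001, 0.002, -0.001, -0.06, -0.003, -0.002, 0.02], [-0.001, 0.002, -0.001, -0.08, -0.003, -0.002, 0.02], [0, 0.002, -0.001, -0.08, -0.003, -0.002, 0.02], [0, 0.002, -0.001, -0.08, -0.002, 0, 0.02], [0, 0.002, 0, -0.08, 0, 0, 0.02], [0, 0.002, 0, -0.08, 0, 0, 0.02], [0, 0.001, 0, -0.06, 0, 0, 0.02], [0, 0, 0, 0, 0, 0, 0.02], [0, 0, 0, 0, 0, 0, 0.02]]]}}

```text
time_s: 10.98
ee_pos: [0.4943, 0.1922, 0.2539]
tcp_rot: [-0.017, -0.064, 0.99, 0.127]
wrist_force: [-0.5, -0.2, -2.8]
grip_width: 0.0263
```

```bash
python3 g2.py -.005 -.005 .28 .5;python3 -c "
from h import *
snap('side','s7',crop=(120,0,360,230),scale=2.5)
snap('scene','sc7',crop=(200,20,440,250),scale=2.5)"
```

```text
t 10.9833 pos [0.4943 0.1922 0.2539] shift [-0.0082  0.0162 -0.0047] norm 0.0187 turn [-0.2443 -0.0163 -0.0075] F [-0.5 -0.2 -2.8] grip 0.0263 q [-0.01  0.2   1.58  0.25  1.42 -1.76]
bar in hopper [-0.013  -0.0149  0.2733]
```

View pics/s7.png

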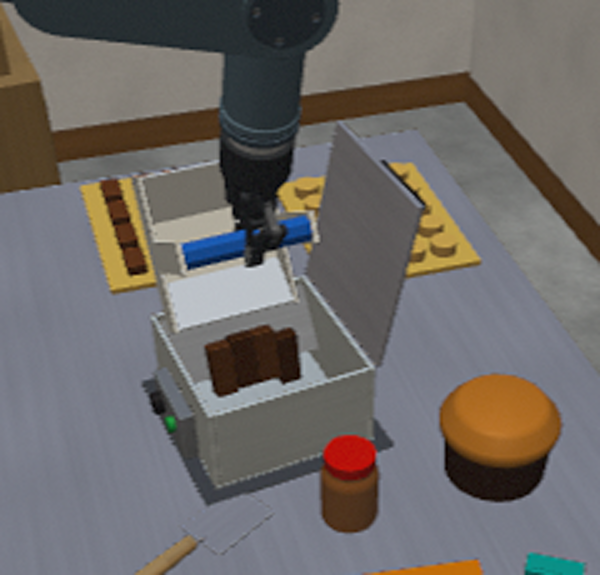

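View pics/sc7.png

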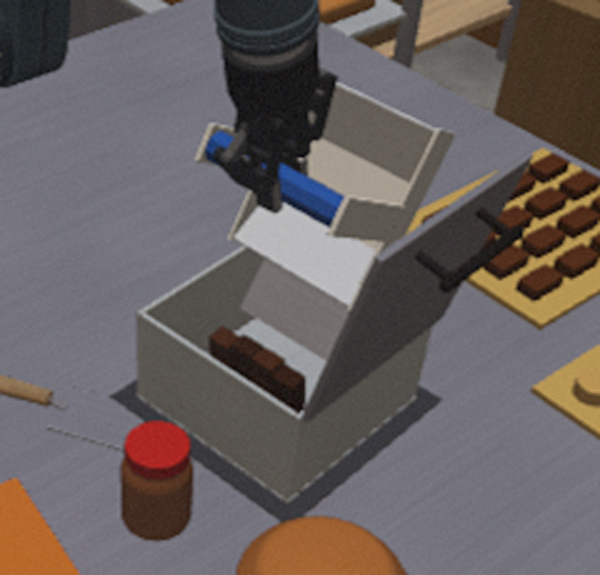

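The blocks have left the tote and are landing in the well (side view 255,360). I'll raise the tote, tilt it back and look again.

Request:
{"api": "jog_arm", "payload": {"plan": [[[0, 0, -0.01, 0, 0, 0, 0.02], [0, 0, -0.02, 0, 0, 0, 0.02], [0, 0, -0.02, 0.06, 0, 0, 0.02], [0, -0.002, -0.01, 0.1, 0, 0, 0.02], [0, -0.002, -0.003, 0.1, 0, 0, 0.02], [0, -0.002, 0, 0.1, 0, 0, 0.02], [0, -0.002, 0, 0.1, 0, 0, 0.02], [0, -0.002, 0, 0.1, 0, 0, 0.02], [0, -0.002, 0, 0.1, 0, 0, 0.02], [0, -0.002, 0, 0.1, 0, 0, 0.02], [0, -0.002, 0, 0.1, 0, 0, 0.02], [0, -0.002, 0, 0.1, 0, 0, 0.02], [0, -0.002, 0, 0.06, 0, 0, 0.02], [0, 0, 0, 0, 0, 0, 0.02]]]}}

```text
time_s: 12.25
ee_pos: [0.5019, 0.1726, 0.3437]
tcp_rot: [0.038, -0.061, 0.916, -0.395]
wrist_force: [0.1, -0.2, -3.0]
grip_width: 0.0263
```

```bash
cat > g3.py <<'E'
from h import *
# target: bar over mat centre at given height, tote yaw = mat yaw
def go(z,yaw=-.1362,xy=(.5367,-.2227)):
    Rg=Rt(yaw,-.785); delta(np.array([*xy,z])+Rg.apply([0,0,.02]),Rg)
go(float(sys.argv[1]))
E
python3 g2.py -.005 -.15 .34 -.785; python3 g3.py .3;python3 -c "
from h import *
snap('side','s8',crop=(120,0,360,230),scale=2.5)
snap('scene','sc8',crop=(200,20,440,250),scale=2.5)"
```

```text
t 12.25 pos [0.5019 0.1726 0.3437] shift [-0.0019 -0.0787  0.1098] norm 0.1351 turn [-0.0313  0.0209 -0.0091] F [ 0.1 -0.2 -3. ] grip 0.0263 q [ 0.57  0.4   1.33 -0.75  1.75 -1.14]
bar in hopper [-0.0089 -0.0157  0.3574]
t 12.25 pos [0.5019 0.1726 0.3437] shift [ 0.0265 -0.2389  0.3378] norm 0.4146 turn [-0.0282  0.2142  0.1786] F [ 0.1 -0.2 -3. ] grip 0.0263 q [ 0.57  0.4   1.33 -0.75  1.75 -1.14]
```

View pics/s8.png

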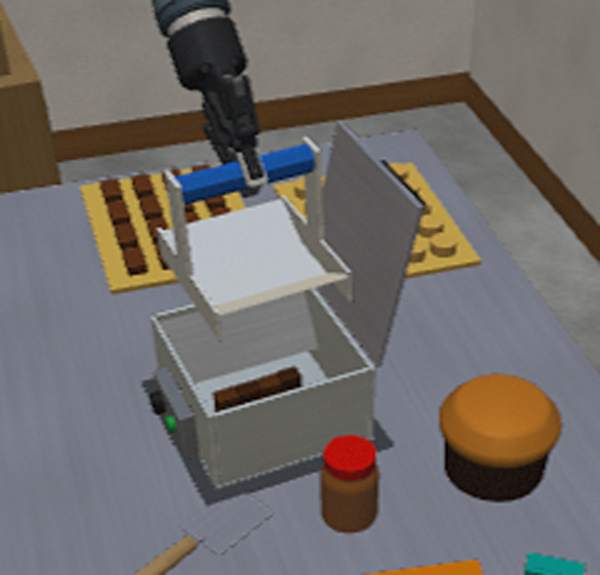

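View pics/sc8.png

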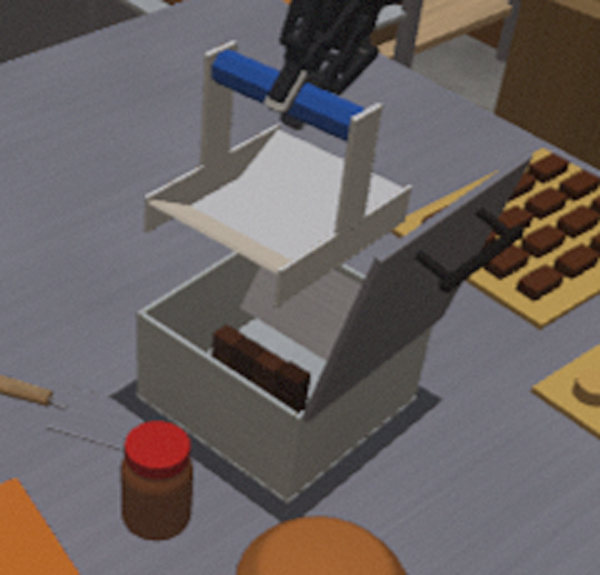

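The tote is empty and the four blocks lie in the well. Now I'll carry the tote back to the mat.

Request:
{"api": "jog_arm", "payload": {"plan": [[[0, -0.005, 0.007, -0.003, 0.008, 0.006, 0.02], [0, -0.01, 0.014, -0.003, 0.012, 0.01, 0.02], [0, -0.012, 0.017, -0.003, 0.012, 0.01, 0.02], [0, -0.012, 0.017, -0.003, 0.012, 0.01, 0.02], [0.001, -0.012, 0.017, -0.003, 0.012, 0.01, 0.02], [0.001, -0.012, 0.017, 0, 0.012, 0.01, 0.02], [0.001, -0.012, 0.017, 0, 0.012, 0.01, 0.02], [0.001, -0.012, 0.017, 0, 0.012, 0.01, 0.02], [0.001, -0.012, 0.017, 0, 0.012, 0.01, 0.02], [0.001, -0.012, 0.017, 0, 0.012, 0.01, 0.02], [0.001, -0.008, 0.012, 0, 0.01, 0.008, 0.02], [0, 0, 0, 0, 0, 0, 0.02]]]}}

```text
time_s: 13.35
ee_pos: [0.5085, -0.0508, 0.3211]
tcp_rot: [0.009, 0.033, 0.928, -0.372]
wrist_force: [-1.0, 0.2, -3.1]
grip_width: 0.0264
```

```bash
python3 g3.py .3
```

```text
t 13.35 pos [ 0.5085 -0.0508  0.3211] shift [-0.0348 -0.1081  0.1536] norm 0.191 turn [0.0258 0.0867 0.03  ] F [-1.   0.2 -3.1] grip 0.0264 q [ 0.16  0.26  1.56 -0.75  1.51 -1.22]
```

Request:
{"api": "jog_arm", "payload": {"plan": [[[-0.001, -0.005, 0.007, 0.003, 0.008, 0.003, 0.02], [-0.002, -0.01, 0.014, 0.003, 0.01, 0.004, 0.02], [-0.003, -0.011, 0.017, 0.003, 0.01, 0.004, 0.02], [-0.003, -0.011, 0.017, 0.003, 0.01, 0.004, 0.02], [-0.003, -0.011, 0.017, 0.003, 0.01, 0.004, 0.02], [-0.003, -0.011, 0.017, 0.003, 0.01, 0.004, 0.02], [-0.003, -0.011, 0.017, 0.003, 0.01, 0.004, 0.02], [-0.003, -0.01, 0.014, 0.003, 0.01, 0.003, 0.02], [-0.003, -0.008, 0.01, 0, 0.005, 0, 0.02], [-0.001, -0.003, 0.005, 0, 0, 0, 0.02], [0, 0, 0, 0, 0, 0, 0.02]]]}}

```text
time_s: 14.27
ee_pos: [0.5185, -0.2256, 0.2956]
tcp_rot: [-0.018, 0.074, 0.923, -0.377]
wrist_force: [-0.1, 0.6, -3.8]
grip_width: 0.0262
```

```bash
python3 g3.py .16
```

```text
t 14.2667 pos [ 0.5185 -0.2256  0.2956] shift [-0.0145  0.0987  0.1134] norm 0.151 turn [ 0.0121  0.0056 -0.026 ] F [-0.1  0.6 -3.8] grip 0.0262 q [-0.17  0.29  1.59 -0.8   1.33 -1.35]
```

Request:
{"api": "jog_arm", "payload": {"plan": [[[-0.002, 0.006, 0.007, 0.003, 0.001, -0.004, 0.02], [-0.002, 0.011, 0.013, 0.003, 0.001, -0.004, 0.02], [-0.002, 0.012, 0.014, 0.002, 0.001, -0.004, 0.02], [-0.002, 0.012, 0.014, 0.002, 0.001, -0.004, 0.02], [-0.002, 0.012, 0.014, 0.002, 0.001, -0.004, 0.02], [-0.002, 0.012, 0.014, 0, 0, -0.004, 0.02], [-0.001, 0.012, 0.014, 0, 0, 0, 0.02], [0, 0.01, 0.011, 0, 0, 0, 0.02], [0, 0.005, 0.006, 0, 0, 0, 0.02], [0, 0, 0, 0, 0, 0, 0.02]]]}}

```text
time_s: 15.1
ee_pos: [0.5363, -0.2302, 0.1486]
tcp_rot: [-0.019, 0.061, 0.923, -0.38]
wrist_force: [-0.3, 0.5, -2.9]
grip_width: 0.0266
```

```bash
python3 g3.py .134;python3 -c "
from h import *
snap('side','s9',crop=(180,130,360,330),scale=2.8)"
```

```text
t 15.1 pos [ 0.5363 -0.2302  0.1486] shift [0.001  0.0155 0.0251] norm 0.0295 turn [ 0.0049  0.0144 -0.0027] F [-0.3  0.5 -2.9] grip 0.0266 q [-0.17  0.47  1.72 -0.9   1.11 -1.12]
```

View pics/s9.png

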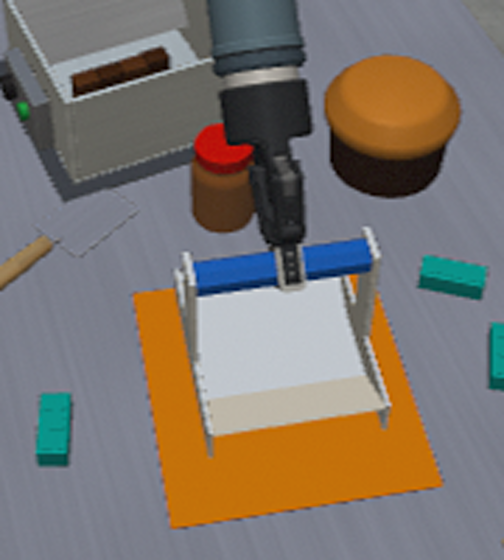

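Request:
{"api": "jog_arm", "payload": {"plan": [[[0, 0.004, 0.005, 0.002, 0.005, 0, 0.02], [0, 0.004, 0.005, 0.002, 0.005, 0, 0.02], [0, 0.004, 0.005, 0, 0.004, 0, 0.02], [0, 0.002, 0.003, 0, 0, 0, 0.02], [0, 0, 0, 0, 0, 0, 0.02]]]}}

```text
time_s: 15.57
ee_pos: [0.5391, -0.2327, 0.1285]
tcp_rot: [-0.022, 0.065, 0.922, -0.382]
wrist_force: [0.5, -0.8, -3.5]
grip_width: 0.0264
```

```bash
python3 g3.py .134
```

```text
t 15.5667 pos [ 0.5391 -0.2327  0.1285] shift [0.0038 0.0029 0.0093] norm 0.0105 turn [-0.0006  0.0061 -0.0069] F [ 0.5 -0.8 -3.5] grip 0.0264 q [-0.17  0.51  1.72 -0.92  1.1  -1.08]
```

Request:
{"api": "jog_arm", "payload": {"plan": [[[0, 0.003, 0.003, 0, 0.003, 0, 0.02], [0, 0.002, 0.002, 0, 0.002, 0, 0.02], [0, 0.001, 0.001, 0, 0, 0, 0.02], [0, 0, 0, 0, 0, 0, 0.02]]]}}

```text
time_s: 15.9
ee_pos: [0.5399, -0.2334, 0.1205]
tcp_rot: [-0.024, 0.066, 0.921, -0.383]
wrist_force: [-1.0, 1.0, -2.5]
grip_width: 0.0264
```

```bash
python3 g3.py .134
```

```text
t 15.9 pos [ 0.5399 -0.2334  0.1205] shift [ 0.0046 -0.0024  0.0033] norm 0.0061 turn [-0.0018  0.0019 -0.0083] F [-1.   1.  -2.5] grip 0.0264 q [-0.17  0.53  1.72 -0.92  1.09 -1.06]
```

Request:
{"api": "jog_arm", "payload": {"plan": [[[0, 0.001, 0.001, 0, 0, 0, 0.02], [0, 0.001, 0.001, 0, 0, 0, 0.02], [0, 0, 0, 0, 0, 0, 0.02]]]}}

```text
time_s: 16.15
ee_pos: [0.5403, -0.2338, 0.1207]
tcp_rot: [-0.023, 0.067, 0.92, -0.384]
wrist_force: [-0.1, -0.6, -3.3]
grip_width: 0.0266
```

```bash
python3 g3.py .134
```

```text
t 16.15 pos [ 0.5403 -0.2338  0.1207] shift [ 0.0051 -0.002   0.0032] norm 0.0063 turn [-0.0054  0.0032 -0.0101] F [-0.1 -0.6 -3.3] grip 0.0266 q [-0.17  0.53  1.72 -0.93  1.09 -1.06]
```

Request:
{"api": "jog_arm", "payload": {"plan": [[[0, 0.003, 0.003, 0, 0, 0, 0.02], [0, 0.003, 0.003, 0, 0, 0, 0.02]]]}}

```text
time_s: 16.32
ee_pos: [0.5415, -0.2349, 0.1203]
tcp_rot: [-0.021, 0.068, 0.919, -0.389]
wrist_force: [-8.7, 13.1, 26.7]
grip_width: 0.0262
```

```bash
python3 g3.py .134
```

```text
t 16.3167 pos [ 0.5415 -0.2349  0.1203] shift [ 0.0064 -0.0017  0.0022] norm 0.007 turn [-0.015   0.0068 -0.014 ] F [-8.7 13.1 26.7] grip 0.0262 q [-0.16  0.53  1.72 -0.94  1.09 -1.04]
```

Request:
{"api": "jog_arm", "payload": {"plan": [[[0, 0, 0, 0, 0, 0, 0.02], [0, 0, 0, 0, 0, 0, 0.03], [0, 0, 0, 0, 0, 0, 0.05], [0, 0, 0, 0, 0, 0, 0.0854], [0, 0, 0, 0, 0, 0, 0.0854], [0, 0, 0, 0, 0, 0, 0.0854], [0, 0, 0, 0, 0, 0, 0.0854], [0, 0, 0, 0, 0, 0, 0.0854], [0, 0, 0, 0, 0, 0, 0.0854]]]}}

```text
time_s: 17.07
ee_pos: [0.5427, -0.2356, 0.1219]
tcp_rot: [-0.019, 0.068, 0.918, -0.39]
wrist_force: [-0.1, -0.2, -0.0]
grip_width: 0.0858
```

```bash
python3 g3.py .134; python3 -c "
from h import *
snap('wrist','w10',scale=1.5)"
```

```text
t 17.0667 pos [ 0.5427 -0.2356  0.1219] shift [ 0.0077 -0.0001  0.0029] norm 0.0082 turn [-0.0166  0.0098 -0.0163] F [-0.1 -0.2 -0. ] grip 0.0858 q [-0.16  0.53  1.72 -0.94  1.09 -1.04]
```

View pics/w10.png

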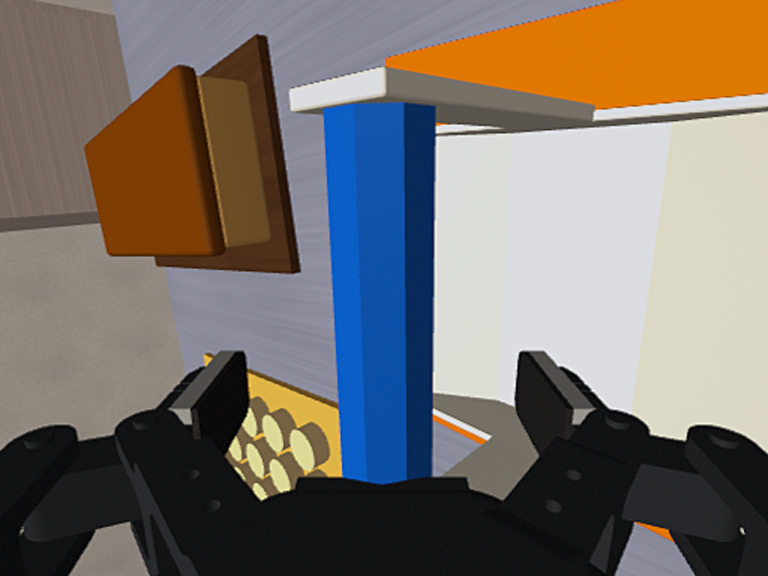

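Request:
{"api": "jog_arm", "payload": {"plan": [[[0, 0, -0.008, 0, 0, 0, 0.0854], [0, 0, -0.01, 0, 0, 0, 0.0854], [0, 0, -0.012, 0, 0, 0, 0.0854], [0, 0, -0.012, 0, 0, 0, 0.0854], [0, 0, -0.012, 0, 0, 0, 0.0854], [0, 0, -0.012, 0, 0, 0, 0.0854]]]}}

```text
time_s: 17.62
ee_pos: [0.5478, -0.1848, 0.1709]
tcp_rot: [-0.021, 0.069, 0.918, -0.389]
wrist_force: [0.2, 0.8, -0.7]
grip_width: 0.0858
```

```bash
python3 g3.py .134; python3 -c "
from h import *
snap('side','s11',crop=(180,130,360,330),scale=2.8)"
```

```text
t 17.6167 pos [ 0.5478 -0.1848  0.1709] shift [ 0.0063 -0.0005  0.0736] norm 0.0739 turn [-0.0158  0.0064 -0.0156] F [ 0.2  0.8 -0.7] grip 0.0858 q [-0.08  0.48  1.66 -0.87  1.22 -1.09]
```

View pics/s11.png

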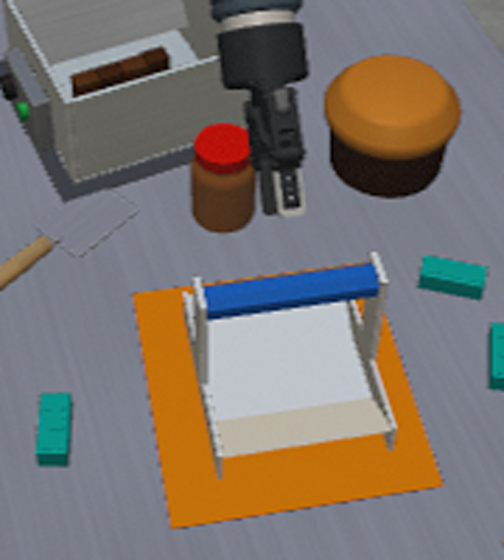

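Request:
{"api": "jog_arm", "payload": {"plan": [[[0, -0.006, -0.01, 0, 0, 0, 0.03], [0, -0.012, -0.015, 0, 0, 0, 0.03], [0, -0.015, -0.018, -0.06, 0, 0, 0.01], [0, -0.015, -0.018, -0.1, 0, 0, 0], [0, -0.012, -0.02, -0.1, 0, 0, 0], [0, -0.01, -0.025, -0.1, 0, 0, 0], [0, -0.008, -0.025, -0.1, 0, 0, 0], [0, -0.005, -0.025, -0.1, 0, 0, 0], [0, 0, -0.02, -0.1, 0, 0, 0], [0, 0, -0.02, -0.1, 0, 0, 0], [0, 0, -0.01, -0.05, 0, 0, 0], [0, 0, 0, 0, 0, 0, 0]]]}}

```text
time_s: 18.67
ee_pos: [0.5484, -0.1429, 0.4245]
tcp_rot: [0.017, 0.054, 0.998, 0.021]
wrist_force: [-0.1, -1.3, -1.5]
grip_width: 0.0004
```

```bash
cat > g4.py <<'E'
from h import *
H=np.array([.5062,.2037,0]);hy=.1332
a=[float(v) for v in sys.argv[1:]]
Rg=Rt(hy,0)
if len(a)>3: Rg=Rg*R.from_rotvec([0,a[3],0])
delta(H+R.from_rotvec([0,0,hy]).apply(a[:3]),Rg)
print('tcp in hopper',R.from_rotvec([0,0,-hy]).apply(state()['ee_pos']-H).round(4))
E
python3 g4.py .235 0 .42
```

```text
t 18.6667 pos [ 0.5484 -0.1429  0.4245] shift [-0.148   0.3956  0.0264] norm 0.4232 turn [ 0.0396  0.0364 -0.242 ] F [-0.1 -1.3 -1.5] grip 0.0004 q [-0.48  0.22  1.12  0.05  1.78 -1.94]
tcp in hopper [-0.0042 -0.3491  0.4245]
```

Request:
{"api": "jog_arm", "payload": {"plan": [[[-0.006, 0.012, 0, 0.006, 0.006, -0.03, 0], [-0.012, 0.022, 0, 0.006, 0.006, -0.04, 0], [-0.013, 0.025, 0, 0.006, 0.006, -0.04, 0], [-0.014, 0.025, 0, 0.006, 0.006, -0.04, 0], [-0.014, 0.025, 0, 0.006, 0.006, -0.04, 0], [-0.015, 0.025, 0, 0.006, 0.006, -0.04, 0], [-0.015, 0.025, 0, 0, 0, -0.01, 0], [-0.016, 0.025, 0, 0, 0, 0, 0], [-0.016, 0.025, 0, 0, 0, 0, 0], [-0.016, 0.025, 0, 0, 0, 0, 0], [-0.016, 0.025, 0, 0, 0, 0, 0], [-0.016, 0.022, 0, 0, 0, 0, 0], [-0.015, 0.015, 0, 0, 0, 0, 0], [-0.01, 0.01, 0, 0, 0, 0, 0], [0, 0, 0, 0, 0, 0, 0]]]}}

```text
time_s: 19.92
ee_pos: [0.7127, 0.2216, 0.4085]
tcp_rot: [-0.012, -0.09, 0.996, -0.012]
wrist_force: [1.0, -0.4, -0.5]
grip_width: 0.0001
```

```bash
python3 g4.py .235 0 .38
```

```text
t 19.9167 pos [0.7127 0.2216 0.4085] shift [-0.0291  0.009   0.0275] norm 0.041 turn [-0.0219 -0.0262  0.0462] F [ 1.  -0.4 -0.5] grip 0.0001 q [ 0.16  0.68  0.45 -0.02  2.04 -1.6 ]
tcp in hopper [ 0.2071 -0.0097  0.4085]
```

Request:
{"api": "jog_arm", "payload": {"plan": [[[-0.012, 0.004, 0, -0.008, -0.009, 0.016, 0], [-0.012, 0.004, 0, -0.008, -0.009, 0.016, 0], [-0.008, 0.002, 0.005, -0.006, -0.009, 0.015, 0], [0, 0, 0.015, 0, 0, 0, 0], [0, 0, 0.015, 0, 0, 0, 0], [0, 0, 0.01, 0, 0, 0, 0], [0, 0, 0, 0, 0, 0, 0]]]}}

```text
time_s: 20.5
ee_pos: [0.7389, 0.2472, 0.3531]
tcp_rot: [-0.003, -0.072, 0.997, -0.004]
wrist_force: [0.1, -0.4, -0.5]
grip_width: -0.0004
```

```bash
python3 g4.py .24 0 .28;python3 -c "
from h import *
snap('side','s12',crop=(180,0,360,150),scale=3.5)
snap('scene','sc12',crop=(250,0,470,200),scale=2.8)
snap('wrist','w12')"
```

```text
t 20.5 pos [0.7389 0.2472 0.3531] shift [-0.0039 -0.0117  0.0731] norm 0.0742 turn [-0.0072 -0.0059  0.0107] F [ 0.1 -0.4 -0.5] grip -0.0004 q [ 0.18  0.72  0.52 -0.01  1.91 -1.53]
tcp in hopper [0.2364 0.0122 0.3531]
```

View pics/s12.png

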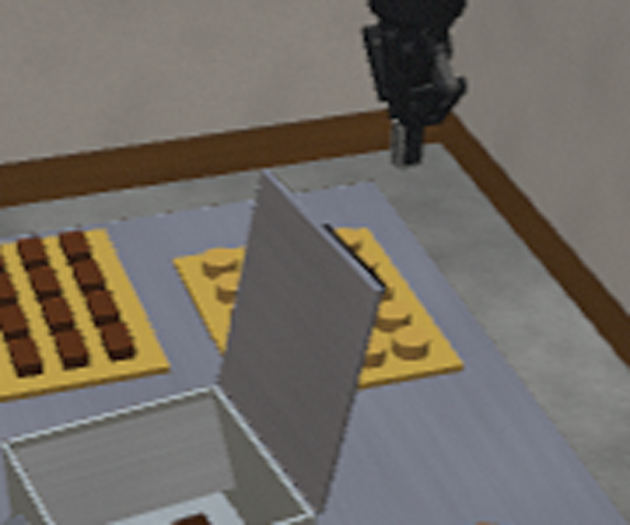

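View pics/sc12.png

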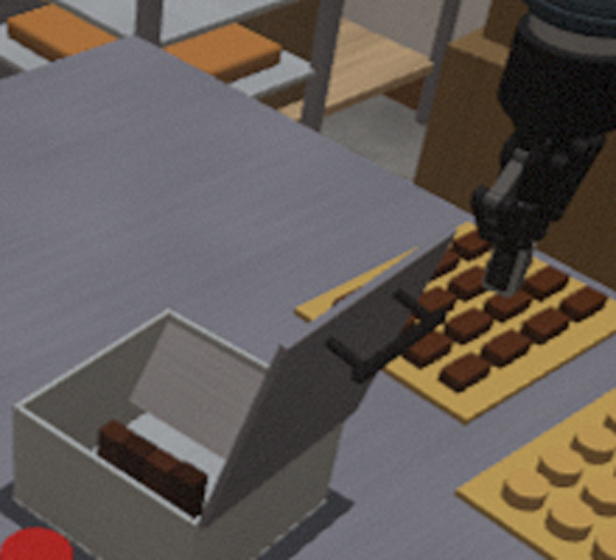

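View pics/w12.png

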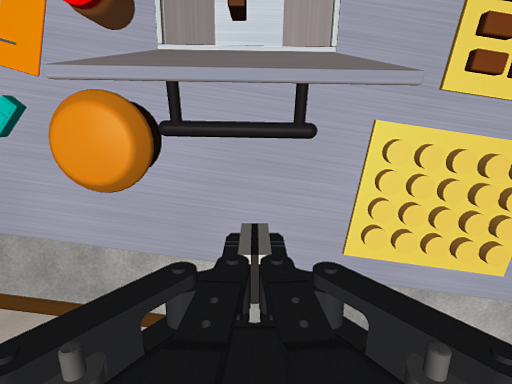

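```bash
python3 - <<'E'
from h import *
H=np.array([.5062,.2037,0]);hy=.1332
for a in (1.7,1.75,1.8,1.85):
    L=[.105-.18*np.cos(a)+.043*np.sin(a),0,.12+.18*np.sin(a)+.043*np.cos(a)]
    out=[]
    for y in(-.05,.05):
        X=H+R.from_rotvec([0,0,hy]).apply([L[0],y,L[2]])
        out+=[proj('wrist',X).round(0).tolist(),proj('scene',X).round(0).tolist()]
    print(a,np.round(L,3),out)
E
```

```text
1.7 [0.171 0.    0.293] [[163.0, 107.0], [373.0, 128.0], [312.0, 109.0], [402.0, 107.0]]
1.75 [0.179 0.    0.289] [[166.0, 120.0], [377.0, 131.0], [310.0, 122.0], [405.0, 110.0]]
1.8 [0.188 0.    0.286] [[168.0, 132.0], [380.0, 135.0], [309.0, 134.0], [408.0, 113.0]]
1.85 [0.196 0.    0.281] [[170.0, 143.0], [383.0, 138.0], [307.0, 144.0], [411.0, 117.0]]
```

Request:
{"api": "jog_arm", "payload": {"plan": [[[0, -0.004, 0.012, -0.002, -0.002, 0.003, 0], [0, -0.004, 0.015, -0.002, -0.002, 0.003, 0], [0, -0.004, 0.015, -0.002, -0.002, 0.003, 0], [0, 0, 0.015, 0, 0, 0, 0], [0, 0, 0.01, 0, 0, 0, 0], [0, 0, 0.005, 0, 0, 0, 0], [0, 0, 0, 0, 0, 0, 0]]]}}

```text
time_s: 21.23
ee_pos: [0.7448, 0.2341, 0.2941]
tcp_rot: [0.013, -0.067, 0.998, -0.0]
wrist_force: [0.5, 0.1, -0.7]
grip_width: 0.0
```

```bash
python3 g4.py .202 0 .276
```

```text
t 21.2333 pos [0.7448 0.2341 0.2941] shift [0.0389 0.0016 0.0171] norm 0.0426 turn [-0.0019  0.025   0.0003] F [ 0.5  0.1 -0.7] grip 0.0 q [ 0.16  0.68  0.73 -0.    1.71 -1.54]
tcp in hopper [ 0.2405 -0.0016  0.2941]
```

Request:
{"api": "jog_arm", "payload": {"plan": [[[0, 0, 0.01, 0, 0.012, 0, 0], [0, 0, 0.009, 0, 0.012, 0, 0], [0.008, 0, 0.002, 0, 0, 0, 0], [0.012, 0, 0, 0, 0, 0, 0], [0.012, 0, 0, 0, 0, 0, 0], [0.012, 0, -0.001, 0, 0, 0, 0], [0.012, 0, -0.003, 0, 0, 0, 0], [0.012, 0, -0.003, 0, 0, 0, 0]]]}}

```text
time_s: 21.9
ee_pos: [0.6824, 0.2251, 0.279]
tcp_rot: [0.004, -0.066, 0.998, -0.001]
wrist_force: [4.0, 1.3, 2.5]
grip_width: 0.0001
```

```bash
python3 g4.py .133 0 .295;python3 -c "
from h import *
snap('side','s13',crop=(180,0,360,150),scale=3.5)
snap('scene','sc13',crop=(250,0,470,200),scale=2.8)"
```

```text
t 21.9 pos [0.6824 0.2251 0.279 ] shift [ 0.0443  0.0022 -0.0164] norm 0.0473 turn [-0.002   0.0086 -0.0007] F [4.  1.3 2.5] grip 0.0001 q [ 0.16  0.55  0.98 -0.    1.6  -1.54]
tcp in hopper [ 0.1774 -0.0022  0.279 ]
```

View pics/s13.png

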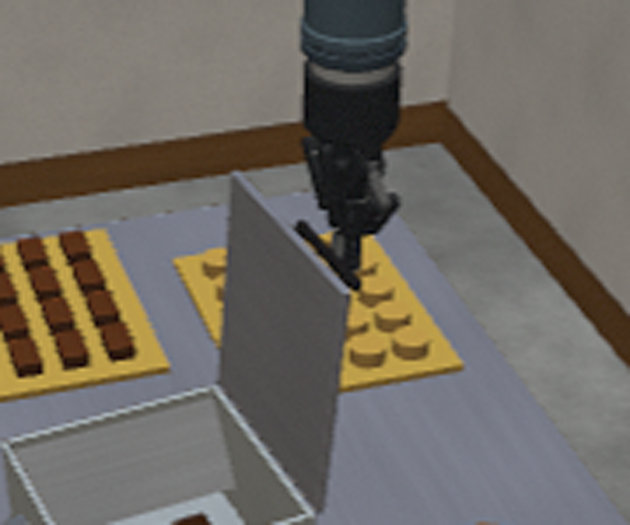

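View pics/sc13.png

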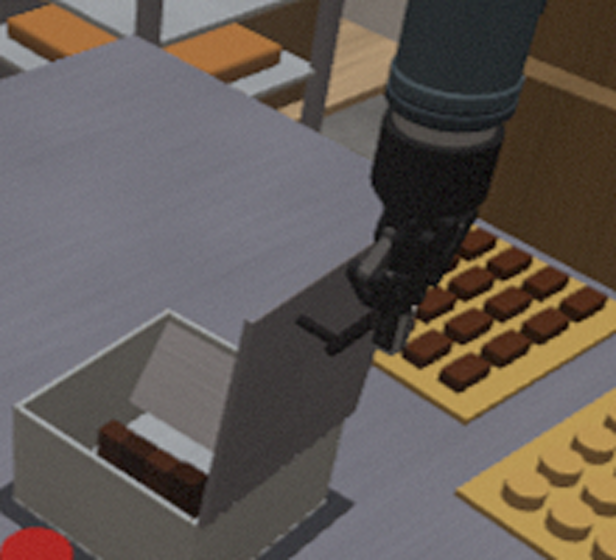

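Request:
{"api": "jog_arm", "payload": {"plan": [[[0.014, 0, -0.005, 0, 0, 0, 0], [0.016, 0, -0.004, 0, 0, 0, 0], [0.016, 0, -0.003, 0, 0, 0, 0], [0.016, 0, -0.002, 0, 0, 0, 0], [0.016, 0, 0, 0, 0, 0, 0], [0.016, 0, 0, 0, 0, 0, 0]]]}}

```text
time_s: 22.5
ee_pos: [0.5933, 0.2133, 0.2901]
tcp_rot: [0.006, -0.066, 0.998, -0.0]
wrist_force: [1.6, 0.8, -1.2]
grip_width: -0.0004
```

```bash
python3 g4.py .068 0 .28
```

```text
t 22.5 pos [0.5933 0.2133 0.2901] shift [0.0197 0.0021 0.0099] norm 0.0221 turn [-0.001   0.0117 -0.0015] F [ 1.6  0.8 -1.2] grip -0.0004 q [ 0.17  0.37  1.24 -0.    1.52 -1.53]
tcp in hopper [ 0.0876 -0.0021  0.2901]
```

Request:
{"api": "jog_arm", "payload": {"plan": [[[0.014, 0, 0.004, 0, 0, 0, 0], [0.014, 0, 0.006, 0, 0.003, 0, 0], [0.014, 0, 0.008, 0, 0.003, 0, 0], [0.014, 0, 0.009, 0, 0.003, 0, 0], [0.01, 0, 0.008, 0, 0, 0, 0]]]}}

```text
time_s: 22.92
ee_pos: [0.5311, 0.205, 0.2558]
tcp_rot: [0.005, -0.066, 0.998, -0.0]
wrist_force: [0.1, 0.4, 1.5]
grip_width: -0.0001
```

```bash
python3 g4.py -.01 0 .232;python3 -c "
from h import *
snap('side','s14',crop=(150,0,360,180),scale=3)
snap('scene','sc14',crop=(220,20,440,230),scale=2.8)"
```

```text
t 22.9167 pos [0.5311 0.205  0.2558] shift [0.0351 0.002  0.0234] norm 0.0423 turn [-0.0008  0.0104 -0.0018] F [0.1 0.4 1.5] grip -0.0001 q [ 0.17  0.27  1.46 -0.    1.4  -1.53]
tcp in hopper [ 0.0249 -0.002   0.2558]
```

View pics/s14.png

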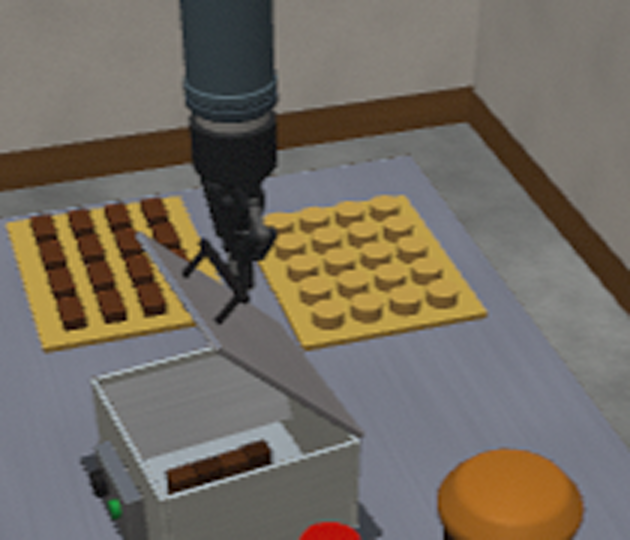

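View pics/sc14.png

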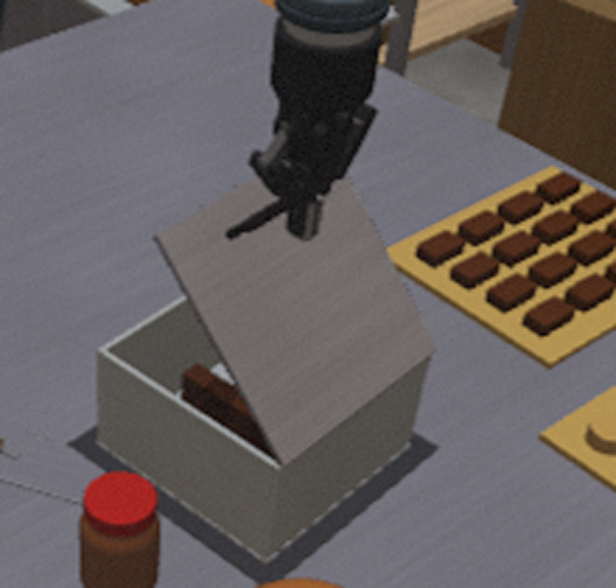

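Request:
{"api": "jog_arm", "payload": {"plan": [[[0.009, 0, 0.008, 0, 0.003, 0, 0], [0.01, 0, 0.009, 0, 0.003, 0, 0], [0.01, 0, 0.01, 0, 0.003, 0, 0], [0, 0, 0, 0, 0, 0, 0], [0, 0, -0.02, 0, 0, 0, 0], [0, 0, -0.03, 0, 0, 0, 0], [0.01, 0, -0.01, 0, 0, 0, 0], [0.02, 0, 0, 0, 0, 0, 0], [0, 0, 0, 0, 0, 0, 0]]]}}

```text
time_s: 23.77
ee_pos: [0.48, 0.1977, 0.2919]
tcp_rot: [-0.0, -0.065, 0.998, -0.001]
wrist_force: [0.7, 0.6, -0.9]
grip_width: 0.0001
```

```bash
python3 g4.py -.045 0 .255;python3 -c "
from h import *
snap('side','s15',crop=(150,0,360,180),scale=3)"
```

```text
t 23.7667 pos [0.48   0.1977 0.2919] shift [0.0183 0.0024 0.0369] norm 0.0413 turn [-0.001  -0.0002 -0.0031] F [ 0.7  0.6 -0.9] grip 0.0001 q [ 0.18  0.17  1.5  -0.    1.47 -1.52]
tcp in hopper [-0.0267 -0.0025  0.2919]
```

View pics/s15.png

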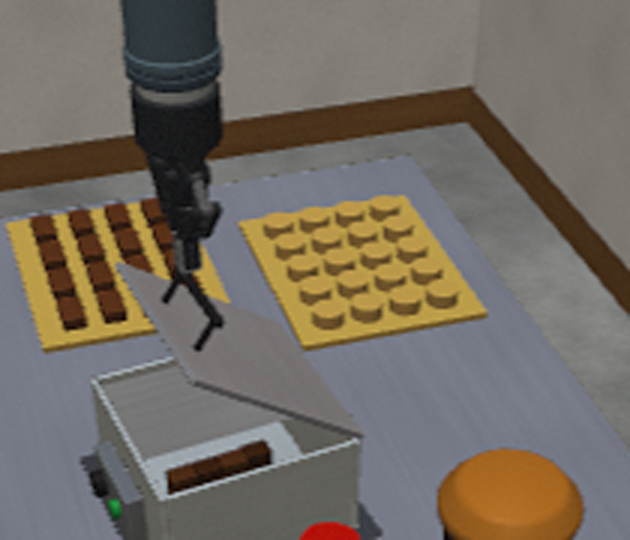

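Request:
{"api": "jog_arm", "payload": {"plan": [[[0.005, 0, 0.015, 0, 0, 0, 0], [0.005, 0, 0.018, 0, 0, 0, 0], [0.005, 0.001, 0.014, 0, 0, 0, 0], [0.006, 0.001, 0.014, 0, 0, 0, 0], [0.006, 0, 0.014, 0, 0, 0, 0], [0.006, 0, 0.014, 0, 0, 0, 0]]]}}

```text
time_s: 24.32
ee_pos: [0.433, 0.1914, 0.2095]
tcp_rot: [-0.014, -0.066, 0.998, -0.004]
wrist_force: [-0.9, 0.6, 1.9]
grip_width: -0.0
```

```bash
python3 g4.py -.075 0 .1685
```

```text
t 24.3167 pos [0.433  0.1914 0.2095] shift [-0.0004  0.0028  0.041 ] norm 0.041 turn [-0.0068 -0.0284 -0.0017] F [-0.9  0.6  1.9] grip -0.0 q [ 0.18  0.16  1.72 -0.01  1.29 -1.52]
tcp in hopper [-0.0742 -0.0025  0.2095]
```

Request:
{"api": "jog_arm", "payload": {"plan": [[[-0.01, 0, -0.004, 0, -0.01, 0, 0], [-0.003, 0, 0.008, 0, -0.01, 0, 0], [0.003, 0.001, 0.012, 0, -0.005, 0, 0], [0.002, 0, 0.012, 0, 0, 0, 0], [0.002, 0, 0.012, 0, 0, 0, 0]]]}}

```text
time_s: 24.73
ee_pos: [0.415, 0.1898, 0.1631]
tcp_rot: [-0.027, -0.067, 0.997, -0.006]
wrist_force: [-9.6, -0.5, 19.3]
grip_width: -0.0
```

```bash
python3 g4.py -.072 0 .1685;python3 -c "
from h import *
snap('side','s16',crop=(150,0,360,180),scale=3)"
```

```text
t 24.7333 pos [0.415  0.1898 0.1631] shift [-0.0199  0.0016 -0.0065] norm 0.021 turn [-0.0092 -0.055   0.0009] F [-9.6 -0.5 19.3] grip -0.0 q [ 0.19  0.19  1.81 -0.01  1.2  -1.51]
tcp in hopper [-0.0922 -0.0017  0.1631]
```

View pics/s16.png

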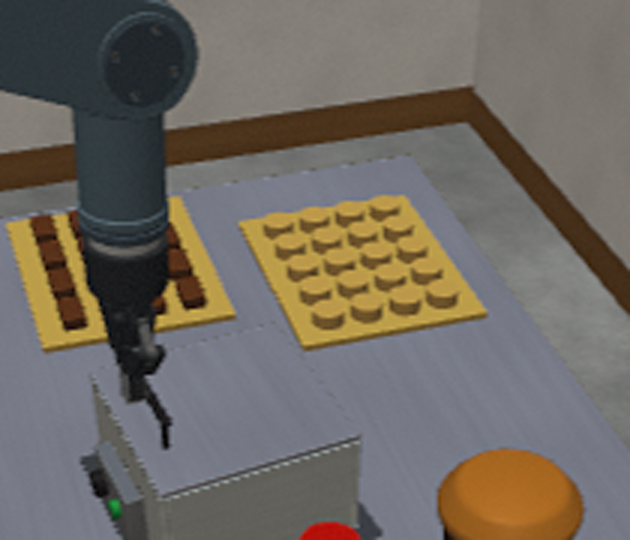

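Request:
{"api": "jog_arm", "payload": {"plan": [[[0, 0, 0, 0, 0, 0, 0], [0, 0, -0.012, 0, -0.01, 0, 0], [0, 0, -0.015, 0, -0.02, 0, 0], [0, 0, -0.015, 0, -0.02, 0, 0], [-0.008, 0, -0.005, 0, -0.01, 0, 0], [-0.008, 0.001, 0, 0, 0, 0, 0], [0, 0, 0, 0, 0, 0, 0]]]}}

```text
time_s: 25.37
ee_pos: [0.438, 0.1942, 0.2168]
tcp_rot: [0.009, -0.067, 0.998, -0.004]
wrist_force: [0.7, -0.5, 0.1]
grip_width: -0.0003
```

```bash
python3 g4.py -.07 0 .168;python3 -c "
from h import *
snap('side','s17',crop=(150,0,360,180),scale=3)"
```

```text
t 25.3667 pos [0.438  0.1942 0.2168] shift [0.0019 0.0008 0.0488] norm 0.0488 turn [-0.0092  0.0172  0.0006] F [ 0.7 -0.5  0.1] grip -0.0003 q [ 0.19  0.13  1.73 -0.01  1.26 -1.51]
tcp in hopper [-0.0689 -0.0003  0.2168]
```

View pics/s17.png

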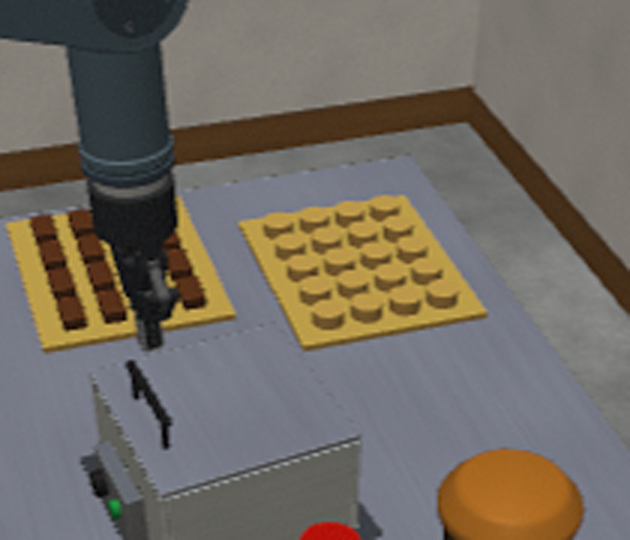

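Lid looks closed. I'll press the bar once more from above to be sure, watching the force.

Request:
{"api": "jog_arm", "payload": {"plan": [[[0, 0, 0.012, 0, 0.005, 0, 0], [0, 0, 0.012, 0, 0.005, 0, 0], [-0.001, 0, 0.01, 0, 0.003, 0, 0], [-0.001, 0, 0.006, 0, 0, 0, 0], [-0.001, 0, 0.005, 0, 0, 0, 0], [0, 0, 0.004, 0, 0, 0, 0]]]}}

```text
time_s: 25.92
ee_pos: [0.4441, 0.1944, 0.1645]
tcp_rot: [0.004, -0.067, 0.998, -0.004]
wrist_force: [7.1, 1.4, 22.8]
grip_width: -0.0
```

```bash
python3 g4.py -.07 0 .168
```

```text
t 25.9167 pos [0.4441 0.1944 0.1645] shift [ 0.0072  0.0009 -0.0036] norm 0.0081 turn [-0.0092  0.0076  0.0004] F [ 7.1  1.4 22.8] grip -0.0 q [ 0.19  0.2   1.79 -0.01  1.15 -1.51]
tcp in hopper [-0.0628 -0.0009  0.1645]
```

Request:
{"api": "jog_arm", "payload": {"plan": [[[0, 0, 0, 0, 0, 0, 0], [0, 0, -0.015, 0, 0, 0, 0], [0, 0, -0.03, 0, 0, 0, 0], [0, 0, -0.03, 0, 0, 0, 0], [0.01, 0.01, -0.03, 0, 0, 0, 0], [0.01, 0.03, -0.03, 0, 0, 0, 0], [0.01, 0.03, -0.01, 0, 0, 0, 0], [0.01, 0.03, 0, 0, 0, 0, 0], [0.01, 0.03, 0, 0, 0, 0, 0], [0, 0.02, 0, 0, 0, 0, 0], [0, 0, 0, 0, 0, 0, 0], [0, 0, 0, 0, 0, 0, 0]]]}}

```text
time_s: 26.92
ee_pos: [0.3715, 0.3421, 0.3044]
tcp_rot: [-0.002, -0.064, 0.998, -0.005]
wrist_force: [0.2, -0.9, -0.2]
grip_width: -0.0003
```

```bash
python3 -c "
from h import *
print(state()['ee_pos'],state()['wrist_force'],state()['qvel'].round(3))
snap('side','s20',scale=1.5)
snap('scene','sc20',scale=1.5)"
```

```text
[0.37150354 0.34205217 0.30442267] [ 0.15225955 -0.91053171 -0.24023944] [ 0.032  0.024 -0.     0.011 -0.012  0.012]
```

View pics/s20.png

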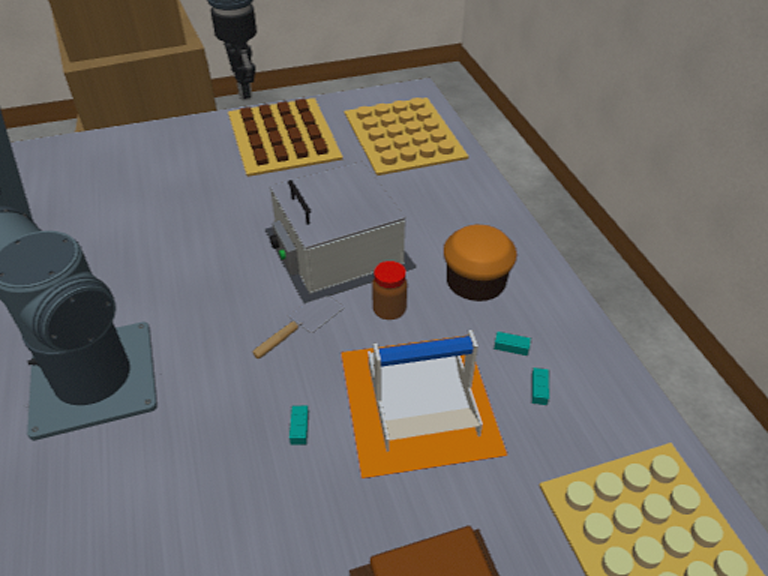

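View pics/sc20.png

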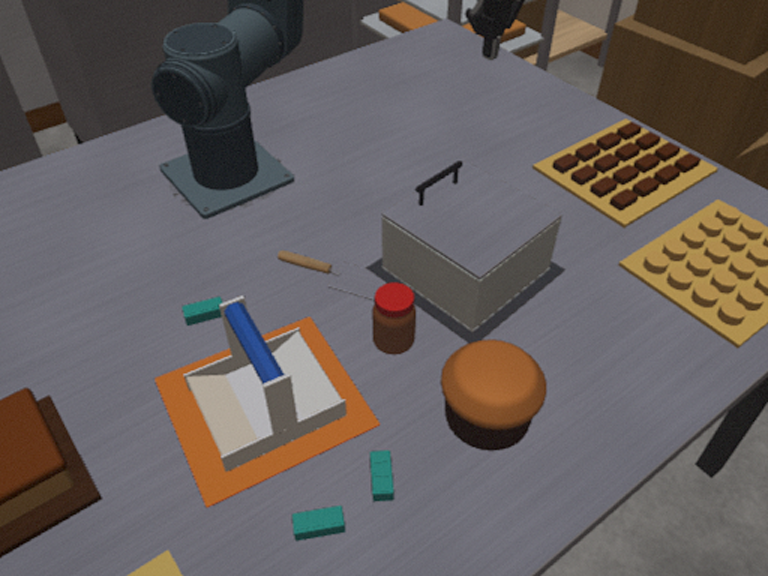

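```bash
python3 -c "
from h import *
a=atz('side',(426.5/1.5,350/1.5),.138);b=atz('scene',(253/1.5,343/1.5),.142);m=np.array([.5367,-.2227])
print(a,b,np.hypot(*(a[:2]-m)),np.hypot(*(b[:2]-m)),state()['wrist_force'])
print(job_done())"
```

```text
[ 0.54127715 -0.22629114  0.138     ] [ 0.54359041 -0.22289443  0.142     ] 0.005817778869862458 0.006893153631288577 [ 0.2847384  -0.18350938 -0.26237969]
the job is handed in; nothing more can be done
None
```

I finished the job and handed it in at about 27 s of the 72 s allowed. The hand-in gives no verdict, so what follows rests on my own checks.

- **Tipping:** I gripped the tote's blue bar leaning 45 degrees and carried it over the hopper. I then tipped it about 60 degrees (measured). All four blocks slid out and came to rest low in the well.
- **Tote:** It stands released and upright in both camera views. Its bar measures about 6–7 mm from the mat's centre, against a limit of 50 mm.
- **Lid:** I pushed the handle bar over, then pressed it down from above. The press met a firm stop at about 23 N with the fingertips at z = 0.1645 m. A closed lid should put the top of the bar at about 0.1685 m. Both views show the lid flat on the rim.
- **Bystanders and arm:** The cake, jar and spatula look unmoved. The gripper was clear of everything, with wrist force under 1 N.

Two small slips, neither of which seems to have mattered:
- On the first downward press, the fingers slid off the front of the handle bar. That is why I pressed it a second time.
- When I set the tote down, the force briefly reached about 31 N.

I did not check the lid angle or the tote's tilt numerically in the last pictures. I also could not see the blocks again once the lid was closed.

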